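# Turn two forged balls over into the matching tray

### The job

On the welding bench, take the empty tray that matches the loaded one by its tab and lay it face-down squarely on the loaded tray, edge to edge. Then grip the two trays together, lift and turn them over as one, and set the pair back on the same sloping rack, so that both steel balls drop into the other tray and the emptied tray lies face-down on top of it.

Things in the scene. Friction and masses are not known exactly. Their poses are not given: they have to be found in the camera images.
- full_c (a point): Centre of the loaded tray: aluminium, 140 wide (y) x 56 (x) x 29 mm thick (z), two 48 mm pockets 25 deep. x: upper to lower edge; z out of the pockets. Flat tab at x -28 to -64, y 43 to 69, z -5 to 5. Face-up on a rack sloping 65 deg down, away from the robot and leftward; rails only under its two ends (80 mm free between, both faces reachable from the upper edge), lower edge on two 60 mm stops.
- empty_c (a point): Centre of the empty matching tray: same sizes, axes and tab, lying face-down (z down, tab on the robot's right) on an equal rack at the same slope. Laid face-down on the loaded tray: pair 58 mm thick, tabs at opposite corners, 86 mm free between them. A narrower face-down tray (72 mm, one pocket) on a third rack is not the match; the racks' order varies.
- ball_a_center (a point): Centre of a dark forged steel ball, 30 mm across, 0.11 kg (trays 0.22 kg each), loose in the loaded tray's left pocket as seen from the robot; it rests on the pocket's floor (4 mm thick) and lower wall and stands 5 mm proud of the rim.
- ball_b_center (a point): Centre of an equal ball, 30 mm across, loose in the loaded tray's right pocket as seen from the robot.
Things that resemble listed ones, but are neither listed nor needed, are in the scene too. What is shaped like the part that bears ball_a_center but green is not meant. What is shaped like the part that bears empty_c but blue is not meant.

How it is judged:
By the outcome, as a careful person would: the job done as asked, in the order asked, and still so for the second after the job is handed in, with the robot touching nothing.
It also fails if it takes over 58 s, if anything falls off the work surface, if the arm or the gripper's body presses on something with over 40 N, if the wrist force passes 120 N, or if a joint passes its speed limit or range.

### The arm

A 7-joint arm with a two-finger parallel gripper is mounted at the origin on the work surface. World frame = base frame: x ahead of the robot, y to its left, z up, the work surface at z = 0. Lengths are in m, angles in rad, forces in N, time in s.
With the tool pointing down it reaches from about 0.4 to 0.875 m from the base axis. Payload 6.5 kg.
Tool frame: the origin (TCP) lies on the centre line of the jaws, within the pads' length; the fingertips stand 17 mm ahead of it and the grasp point (between the pads) lies 2 mm behind it (bot.nose_length is the distance from the TCP to the fingertips, in m); z points along the fingers, y is the direction in which the jaws open and shut (so a half turn about z gives the same grasp; the last joint's range is limited). The gripper opens to 85 mm and grips with 20 to 120 N. Pads are 22 mm wide; open, the fingers measure 114 mm over their backs; the gripper's body (76 mm by 85 mm) begins 54 mm behind the grasp point. The pads swing forward as they close: fully open they stand 13 mm farther back than shut.
Start: joints at [-1.269, 0.536, -0.004, 1.538, 0.003, 1.067, -0.071], TCP at [0.234, 0.607, 0.248] pointing down, gripper open.
Joint ranges: [-2.7, 2.7], [-0.37, 2.16], [-1.27, 1.26], [0.24, 2.4], [-1.31, 4.45], [0.19, 1.91], [-2.76, 2.76]. Speed limits (rad/s): [2.39, 2.39, 3.14, 3.14, 3.14, 3.14, 3.14].

### API

Orientations are given as a unit quaternion [x, y, z, w].
In Python, from plant import bot, optics gives the robot as it stands.
- The arm moves only by the shell command python3 -m crank 'ROWS' [FORCE]. ROWS is JSON, a list that holds one entry, the list of rows, each a list of 7 numbers: the shift along the tool's x, y, z in cm, then the turn, a rotation vector about the tool's x, y, z in rad, then the closure in counts, from 0 (fully open) to 255 (shut). A call has 1 to 20 rows; each row shifts and turns the commanded pose from where the row before left it, along the tool's axes as they then stand; what a row does not reach is not made up. A row lasts 1/12 s, in which the tool goes at most 41.7 mm and 7.16 degrees, less where a joint would pass 70% of its speed; a pose out of reach is approached as far as the arm can. A call is refused whole if a number of a shift passes 4.17 or a number of a turn 0.125, either way. A call with a gripper value outside its range is refused whole. The fingers move at their own pace and stop on an object; FORCE is the grip in N (left out, the last holds). Time passes only in rows, so rows that do not move let the fingers close. It gives the time, the measured TCP pose, the force and the opening at its end, in the units of the state.
- bot.observe(): the state, without advancing time (a new reading comes with each control period).
- optics.camera(name): name is "scene" or "top"; returns a dict with "img" (480x640x3 uint8, red, green, blue), "fx", "fy", "cx", "cy" (pixels), "rvec" (rotation vector, rad) and "tvec" (3), from world to camera coordinates, as OpenCV has them. Camera axes: x right, y down, z forward; pixel columns grow to the right and rows downward; lengths in m; the calibration is good to about 2 mm. A picture is of the moment at which its call begins. There is no depth.
- bot.hand_in(): hands the job in, once; it reports no verdict.
The state is a dict: "time": time; "joint_pos": joint angles; "qd": joint speeds; "effort": joint torques, N m; "tool_pos": TCP position; "tool_rot": TCP orientation; "contact_force": force on the tool from outside, world axes, zero at the start; "torque": the same for the moment, N m; "gripper_width": opening from 0.0 (shut) to 1.0 (fully open).
Only numpy, scipy, OpenCV 4.12 (cv2) and the standard library are available. Lean on these libraries where they do the work, as an engineer would, in place of code of your own. Each camera call takes 0.05 s, during which the arm holds its last target.

## Working session

There is one attempt and no reset: what is moved stays moved. The work goes in short steps, Python scripts to look and compute and a shell command to move; the robot and the scene stay as the last step left them, time stands still between calls to the robot, and variables do not carry over. Pictures are saved under pics/ and viewed, and the job is handed in when it is done.

```bash
ls -la; mkdir -p pics; python3 - <<'E'
from plant import bot, optics
import cv2
print(bot.observe())
for n in ("scene","top"):
    c=optics.camera(n); cv2.imwrite(f"pics/{n}0.png",c["img"][:,:,::-1])
    print(n,{k:c[k] for k in c if k!="img"})
E
```

```text
total 12
drwxr-xr-x  3 agent agent 4096 Dec  6 20:31 .
drwxr-xr-x 23 root  root  4096 Dec  6 20:31 ..
drwxr-xr-x  2 agent agent 4096 Dec  6 20:31 pics
{'time': 0.0, 'joint_pos': array([-1.2692256 ,  0.53718411, -0.00441008,  1.5388681 ,  0.00261534,
        1.0672979 , -0.07118618]), 'qd': array([-1.46875149e-03, -5.99325349e-04,  8.30259268e-04, -3.36272208e-04,
       -8.68398890e-04, -1.56815473e-05, -1.73673675e-04]), 'effort': array([ 3.84904306e-04, -5.83418834e+01,  1.04886822e+00, -2.59096062e+01,
        1.23452712e-02,  9.79295553e-03, -8.85744043e-06]), 'tool_pos': array([0.23351761, 0.60596043, 0.24740367]), 'tool_rot': array([ 1.82816999e-01,  9.83146570e-01, -8.72122836e-04, -8.26510111e-05]), 'contact_force': array([-0.45738506, -0.12916829,  0.55891306]), 'torque': array([ 0.01937631, -0.01977854,  0.03080449]), 'gripper_width': 1.0033353534379206}
scene {'fx': 509.1964711218252, 'fy': 509.1964711218252, 'cx': 320.43328674417023, 'cy': 239.05492134604586, 'rvec': array([ 1.40079956,  2.22924869, -0.83463768]), 'tvec': array([ 0.24790643, -0.27163021,  1.10607636])}
top {'fx': 536.9238579261327, 'fy': 536.9238579261327, 'cx': 323.7715898330915, 'cy': 235.38342706035658, 'rvec': array([ 2.16463795, -2.14042647,  0.20523294]), 'tvec': array([-0.04968412,  0.50772846,  0.84017441])}
```

View pics/scene0.png

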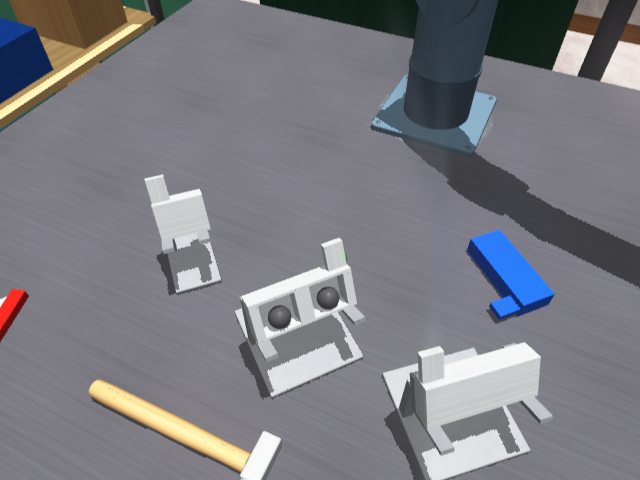

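View pics/top0.png

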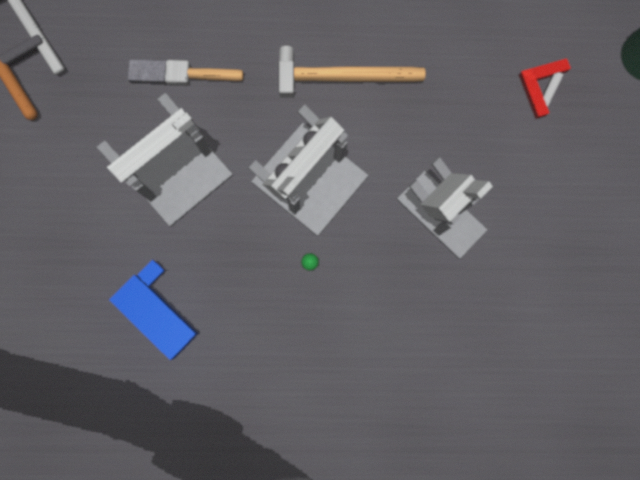

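```bash
cat > h.py <<'E'
import numpy as np, cv2
from scipy.spatial.transform import Rotation as R
from plant import bot, optics
def K(c): return np.array([[c["fx"],0,c["cx"]],[0,c["fy"],c["cy"]],[0,0,1.]])
def proj(c,P): return cv2.projectPoints(np.atleast_2d(np.float64(P)),c["rvec"],c["tvec"],K(c),None)[0][:,0]
def ray(c,uv):
    Rm=cv2.Rodrigues(c["rvec"])[0]; o=-Rm.T@c["tvec"]
    d=Rm.T@np.linalg.inv(K(c))@np.array([uv[0],uv[1],1.]); return o,d/np.linalg.norm(d)
def onz(c,uv,z):
    o,d=ray(c,uv); return o+d*(z-o[2])/d[2]
def tri(c1,a,c2,b):
    o1,d1=ray(c1,a);o2,d2=ray(c2,b)
    s=np.linalg.lstsq(np.c_[d1,-d2],o2-o1,rcond=None)[0]
    p,q=o1+s[0]*d1,o2+s[1]*d2
    return (p+q)/2,np.linalg.norm(p-q)
def crop(c,x0,y0,x1,y1,f,name):
    im=cv2.resize(c["img"][y0:y1,x0:x1,::-1],None,fx=f,fy=f,interpolation=cv2.INTER_CUBIC); cv2.imwrite(name,im)
E
python3 - <<'E'
from h import *
s=optics.camera("scene");t=optics.camera("top")
crop(s,225,225,375,405,4,"pics/s_full.png");crop(s,375,330,565,480,4,"pics/s_emp.png")
crop(t,80,80,380,245,2.6,"pics/t_all.png")
for uv in [(480,470),(300,390)]: print(onz(s,uv,0))
for uv in [(150,145),(310,160),(320,240),(440,200)]: print(onz(t,uv,0))
print(ray(s,(320,240)),ray(t,(320,240)))
E
```

```text
[0.68618568 0.27038894 0.        ]
[0.68985124 0.02543444 0.        ]
[0.67072672 0.26011927 0.        ]
[ 0.64873286 -0.01984343  0.        ]
[ 0.50677024 -0.03881952  0.        ]
[ 0.58041517 -0.24818898  0.        ]
(array([0.94911726, 0.17798083, 0.65279762]), array([-0.59309469, -0.28265397, -0.75388687])) (array([ 0.36842079, -0.01746657,  0.91110415]), array([ 0.15008689, -0.02316451, -0.9884014 ]))
```

View pics/s_full.png

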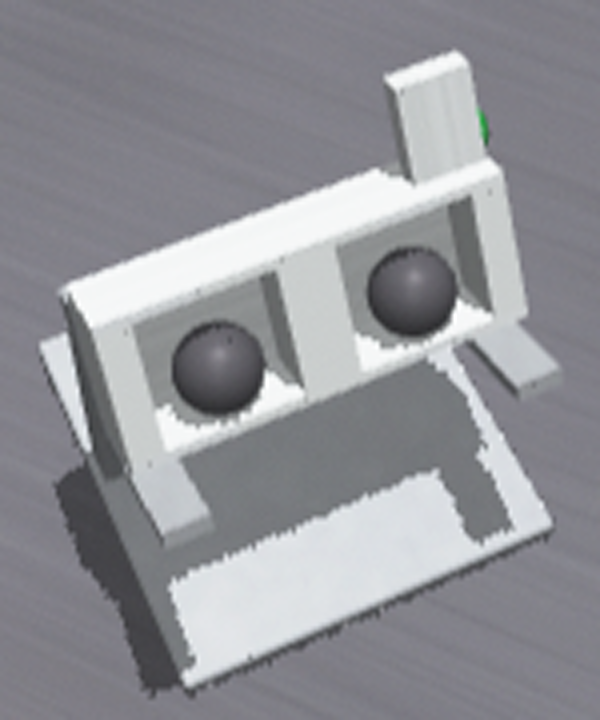

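View pics/s_emp.png

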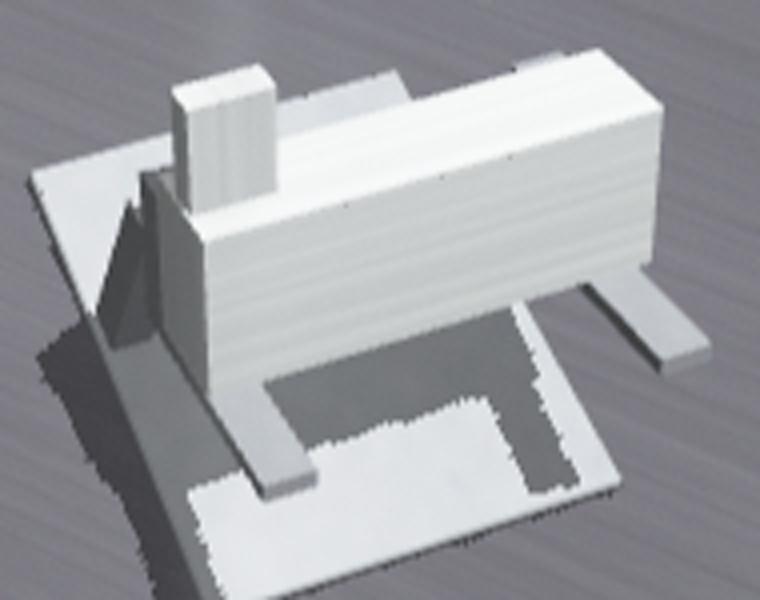

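View pics/t_all.png

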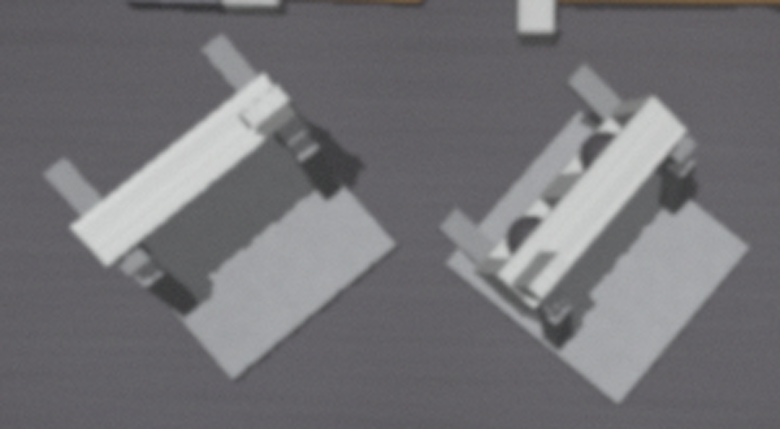

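```bash
python3 - <<'E'
from h import *
t=optics.camera("top")
crop(t,245,100,355,220,6,"pics/t_full.png");crop(t,90,85,225,205,5.5,"pics/t_emp.png")
E
```

```text
(no output)
```

View pics/t_full.png

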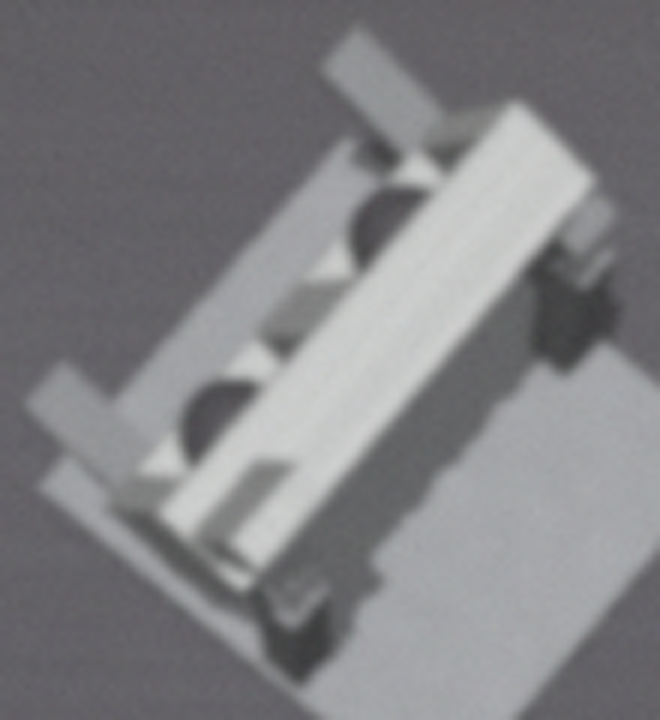

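View pics/t_emp.png

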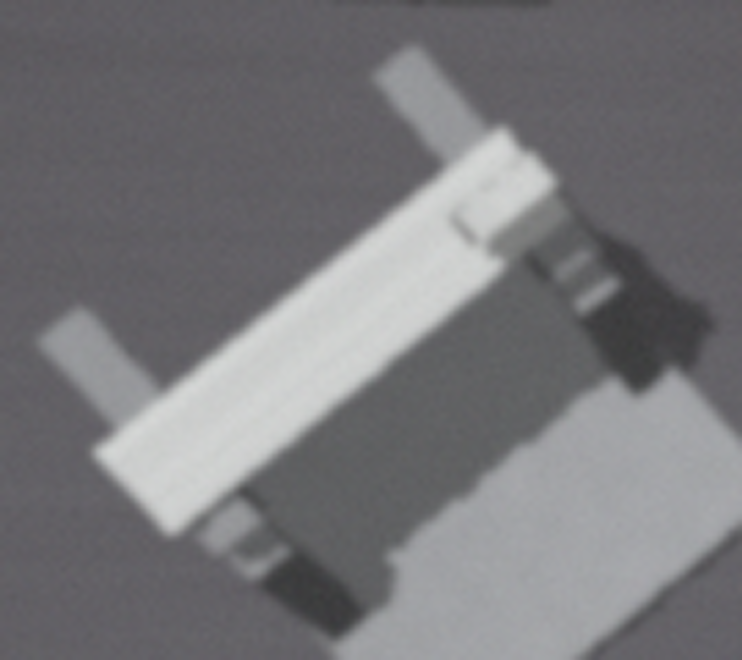

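```bash
cat >> h.py <<'E'
def frame(yaw,s=np.radians(65)):
    d=np.array([np.cos(yaw),np.sin(yaw),0]);u=np.array([0,0,1.])
    x=np.cos(s)*d-np.sin(s)*u; z=np.sin(s)*d+np.cos(s)*u
    return np.c_[x,np.cross(z,x),z]
from scipy.optimize import least_squares
def fit(obs,p0):
    # obs: list of (cam, model mm, uv)
    def f(p):
        F=frame(p[3]); return np.concatenate([proj(c,p[:3]+F@(np.array(m)/1e3))[0]-uv for c,m,uv in obs])
    r=least_squares(f,p0,loss="soft_l1"); return r.x,r.fun.reshape(-1,2)
def cp(x0,y0,f): return lambda u,v:(x0+(u+.5)/f-.5,y0+(v+.5)/f-.5)
E
cat > m.py <<'E'
from h import *
s=optics.camera("scene");t=optics.camera("top")
a=cp(225,225,4);b=cp(245,100,6)
of=[(s,(-28,-70,-14.5),a(63,292)),(s,(-28,-70,14.5),a(92,327)),(s,(-28,70,14.5),a(500,170)),(s,(28,70,14.5),a(524,318)),(s,(28,-70,14.5),a(127,476)),
(s,(-64,43,5),a(398,92)),(s,(-64,69,5),a(467,70)),(s,(-64,43,-5),a(385,75)),
(t,(-28,-70,14.5),b(516,98)),(t,(-28,-70,-14.5),b(598,178)),(t,(-28,70,14.5),b(162,520))]
a=cp(375,330,4);b=cp(90,85,5.5)
oe=[(s,(-28,-70,14.5),a(205,240)),(s,(-28,70,14.5),a(662,107)),(s,(-28,70,-14.5),a(600,48)),(s,(28,70,14.5),a(652,262)),(s,(28,-70,14.5),a(208,393)),
(s,(-64,-69,5),a(188,103)),(s,(-64,-43,5),a(277,85)),(s,(-64,-43,-5),a(262,64)),(s,(-64,-69,-5),a(172,88)),
(t,(-28,-70,14.5),b(504,125)),(t,(-28,70,14.5),b(95,453)),(t,(-28,70,-14.5),b(173,537)),(t,(-64,-69,-5),b(556,183))]
for o,p0 in ((of,[.63,0,.1,.5]),(oe,[.65,.25,.1,.5])):
    p,r=fit(o,p0); print(p.round(4),np.degrees(p[3])); print(r.round(2).tolist())
    for c in (s,t):
        q,r=fit([k for k in o if k[0] is c],p); print("  single",q.round(4))
E
python3 m.py
```

```text
[ 0.6213 -0.0066  0.103   0.8905] 51.024332016481175
[[0.36, -1.33], [-0.76, 0.34], [-0.17, 0.66], [0.26, -0.29], [1.18, -0.09], [-1.39, -0.13], [-0.23, -1.27], [-1.23, 1.36], [-0.17, 0.53], [-0.99, 0.7], [-0.98, -1.14]]
  single [ 0.6223 -0.0058  0.1047  0.8862]
  single [ 0.618  -0.0078  0.1118  0.9076]
[0.6367 0.2292 0.1042 0.7327] 41.98274223773289
[[-0.46, -0.4], [-0.11, -0.13], [-0.41, 0.27], [-0.65, -0.3], [0.3, 0.36], [-0.3, 1.41], [-0.15, -0.23], [-0.74, -0.24], [-0.32, -0.24], [-1.59, 0.71], [-1.61, -0.07], [-1.79, -0.14], [-1.13, 0.27]]
  single [0.6367 0.2295 0.1043 0.7306]
  single [0.6367 0.2267 0.1053 0.739 ]
```

```bash
cat >> h.py <<'E'
def overlay(c,ps,x0,y0,x1,y1,f,name):
    im=cv2.resize(c["img"][y0:y1,x0:x1,::-1],None,fx=f,fy=f,interpolation=cv2.INTER_CUBIC)
    for p,tabs,col in ps:
        F=frame(p[3])
        V=lambda L: np.array([( (proj(c,np.array(p[:3])+F@(np.array(q)/1e3))[0]-[x0,y0]+.5)*f-.5) for q in L])
        def box(xs,ys,zs):
            P=V([(x,y,z) for x in xs for y in ys for z in zs])
            for i in range(8):
                for b in (1,2,4):
                    j=i^b
                    if i<j: cv2.line(im,tuple(np.round(P[i]*8).astype(int)),tuple(np.round(P[j]*8).astype(int)),col,1,cv2.LINE_AA,3)
        box((-28,28),(-70,70),(-14.5,14.5)); box((-64,-28),(43*tabs,69*tabs),(-5,5))
    cv2.imwrite(name,im)
E
python3 - <<'E'
from h import *
s=optics.camera("scene");t=optics.camera("top")
pf=[0.6213,-0.0066,0.103,0.8905];pe=[0.6367,0.2292,0.1042,0.7327]
overlay(s,[(pf,1,(0,0,255))],225,225,375,365,5,"pics/o1.png")
overlay(t,[(pf,1,(0,0,255)),(pe,-1,(0,0,255))],90,85,350,215,3,"pics/o2.png")
E
```

```text
(no output)
```

View pics/o1.png

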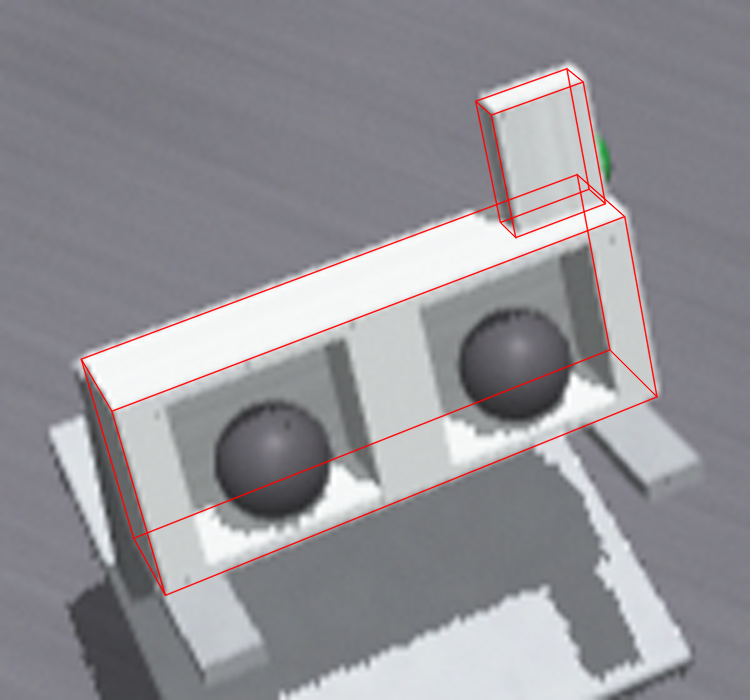

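View pics/o2.png

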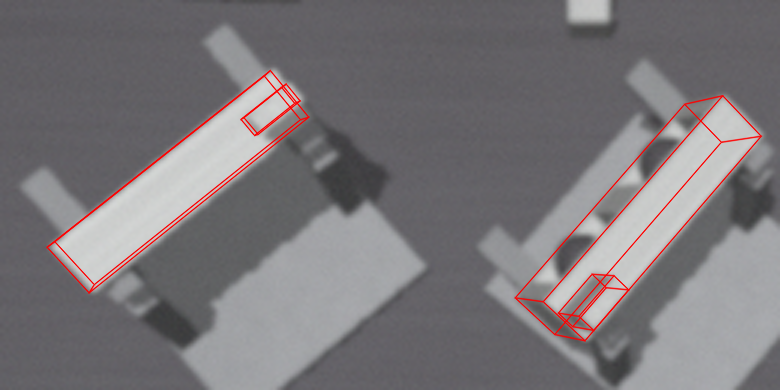

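```bash
cat >> h.py <<'E'
PF=[0.6218,-0.0062,0.1042,0.889];PE=[0.6367,0.2293,0.1042,0.732]
def target(p,m,jaw):
    F=frame(p[3]); z=F[:,0]; y={'Y':F[:,1],'-Y':-F[:,1],'Z':F[:,2],'-Z':-F[:,2]}[jaw]
    return np.c_[np.cross(y,z),y,z], np.array(p[:3])+F@(np.array(m)/1e3)
def delta(Rt,pt):
    o=bot.observe(); R0=R.from_quat(o["tool_rot"]).as_matrix()
    w=R.from_matrix(R0.T@Rt).as_rotvec()
    print("t",round(o["time"],2),"pos",o["tool_pos"].round(4),"q",o["joint_pos"].round(2),"F",o["contact_force"].round(1),"g",round(o["gripper_width"],3))
    print(" rot(body)",w.round(4),"|",np.linalg.norm(w).round(3)," shift cm now-frame",(R0.T@(pt-o["tool_pos"])*100).round(3)," shift cm target-frame",(Rt.T@(pt-o["tool_pos"])*100).round(3),"err world mm",((pt-o["tool_pos"])*1e3).round(1))
E
python3 - <<'E'
from h import *
for j in ('Y','-Y'):
    delta(*target(PE,(-150,-56,0),j))
E
```

```text
t 0.45 pos [0.2337 0.6065 0.2482] q [-1.27  0.54 -0.    1.54  0.    1.07 -0.07] F [ 0.9 -0.6 -0.4] g 0.999
 rot(body) [-0.2399 -0.3912 -1.0815] | 1.175  shift cm now-frame [-53.282 -28.896   0.812]  shift cm target-frame [  1.763 -60.593   0.067] err world mm [ 393.3 -461.2   -8.1]
t 0.45 pos [0.2337 0.6065 0.2482] q [-1.27  0.54 -0.    1.54  0.    1.07 -0.07] F [ 0.9 -0.6 -0.4] g 0.999
 rot(body) [-0.4444  0.2725  2.0041] | 2.071  shift cm now-frame [-53.282 -28.896   0.812]  shift cm target-frame [-1.763 60.593  0.067] err world mm [ 393.3 -461.2   -8.1]
```

```bash
python3 -m crank '[[[0,0,0,-0.0247,0.0151,0.1113,0],[0,0,0,-0.0247,0.0151,0.1113,0],[0,0,0,-0.0247,0.0151,0.1113,0],[0,0,0,-0.0247,0.0151,0.1113,0],[0,0,0,-0.0247,0.0151,0.1113,0],[0,0,0,-0.0247,0.0151,0.1113,0],[0,0,0,-0.0247,0.0151,0.1113,0],[0,0,0,-0.0247,0.0151,0.1113,0],[0,0,0,-0.0247,0.0151,0.1113,0],[0,0,0,-0.0247,0.0151,0.1113,0],[0,0,0,-0.0247,0.0151,0.1113,0],[0,0,0,-0.0247,0.0151,0.1113,0],[0,0,0,-0.0247,0.0151,0.1113,0],[0,0,0,-0.0247,0.0151,0.1113,0],[0,0,0,-0.0247,0.0151,0.1113,0],[0,0,0,-0.0247,0.0151,0.1113,0],[0,0,0,-0.0247,0.0151,0.1113,0],[0,0,0,-0.0247,0.0151,0.1113,0]]]' 40
python3 - <<'E'
from h import *
delta(*target(PE,(-150,-56,0),'-Y'))
E
```

```text
time: 1.95
tool_pos: [0.2335, 0.6064, 0.2486]
tool_rot: [0.912, 0.347, 0.203, -0.078]
contact_force: [-0.5, 0.5, 0.3]
gripper_width: 1.001
t 1.95 pos [0.2335 0.6064 0.2486] q [-1.94  0.45  0.69  1.91 -0.07  0.52 -2.14] F [-0.5  0.5  0.3] g 1.001
 rot(body) [ 0.0008 -0.001  -0.0049] | 0.005  shift cm now-frame [-1.471 60.605  0.155]  shift cm target-frame [-1.767 60.598  0.106] err world mm [ 393.4 -461.2   -8.4]
```

```bash
python3 -m crank '[[[-0.1,4,0,0,0,0,0],[-0.1,4,0,0,0,0,0],[-0.1,4,0,0,0,0,0],[-0.1,4,0,0,0,0,0],[-0.1,4,0,0,0,0,0],[-0.1,4,0,0,0,0,0],[-0.1,4,0,0,0,0,0],[-0.1,4,0,0,0,0,0],[-0.1,4,0,0,0,0,0],[-0.1,4,0,0,0,0,0],[-0.1,4,0,0,0,0,0],[-0.1,4,0,0,0,0,0],[-0.1,4,0,0,0,0,0],[-0.1,4,0,0,0,0,0],[-0.1,4,0,0,0,0,0],[0,0,0,0,0,0,0]]]'
python3 - <<'E'
from h import *
delta(*target(PE,(-150,-56,0),'-Y'))
for j in ('Z','-Z'): delta(*target(PF,(-150,0,14.5),j))
E
```

```text
time: 3.28
tool_pos: [0.6307, 0.1413, 0.2433]
tool_rot: [0.913, 0.344, 0.205, -0.073]
contact_force: [0.3, -0.6, 1.3]
gripper_width: 0.999
t 3.28 pos [0.6307 0.1413 0.2433] q [-0.43  0.39  0.31  1.9  -0.65  0.58 -0.52] F [ 0.3 -0.6  1.3] g 0.999
 rot(body) [ 0.0119 -0.0016 -0.0083] | 0.015  shift cm now-frame [-0.149 -0.549  0.278]  shift cm target-frame [-0.144 -0.547  0.284] err world mm [-3.7  4.  -3.2]
t 3.28 pos [0.6307 0.1413 0.2433] q [-0.43  0.39  0.31  1.9  -0.65  0.58 -0.52] F [ 0.3 -0.6  1.3] g 0.999
 rot(body) [ 0.0636  0.062  -1.7204] | 1.723  shift cm now-frame [-13.804  11.355  -6.698]  shift cm target-frame [ -8.602 -15.317  -7.467] err world mm [ -40.6 -186.5    2.9]
t 3.28 pos [0.6307 0.1413 0.2433] q [-0.43  0.39  0.31  1.9  -0.65  0.58 -0.52] F [ 0.3 -0.6  1.3] g 0.999
 rot(body) [ 0.0595 -0.061   1.4194] | 1.422  shift cm now-frame [-13.804  11.355  -6.698]  shift cm target-frame [ 8.602 15.317 -7.467] err world mm [ -40.6 -186.5    2.9]
```

```bash
python3 -m crank '[[[-0.15,-0.55,0.3,0.012,-0.002,-0.008,0],[0,0,2,0,0,0,0],[0,0,2,0,0,0,0],[0,0,1.5,0,0,0,0],[0,0,0,0,0,0,0],[0,0,0,0,0,0,0]]]'
python3 - <<'E'
from h import *
delta(*target(PE,(-49,-56,0),'-Y'))
s=optics.camera("scene");t=optics.camera("top")
crop(s,375,280,565,430,4,"pics/s2.png");crop(t,110,60,260,180,5,"pics/t2.png")
E
```

```text
time: 3.78
tool_pos: [0.6365, 0.1729, 0.1884]
tool_rot: [0.91, 0.356, 0.198, -0.082]
contact_force: [0.8, -1.7, -0.3]
gripper_width: 1.001
t 3.78 pos [0.6365 0.1729 0.1884] q [-0.41  0.49  0.23  1.9  -0.73  0.5  -0.44] F [ 0.8 -1.7 -0.3] g 1.001
 rot(body) [-0.0143  0.0035  0.0104] | 0.018  shift cm now-frame [-0.128  1.479  4.308]  shift cm target-frame [-0.128  1.419  4.329] err world mm [ 22.2   0.9 -39.8]
```

View pics/s2.png

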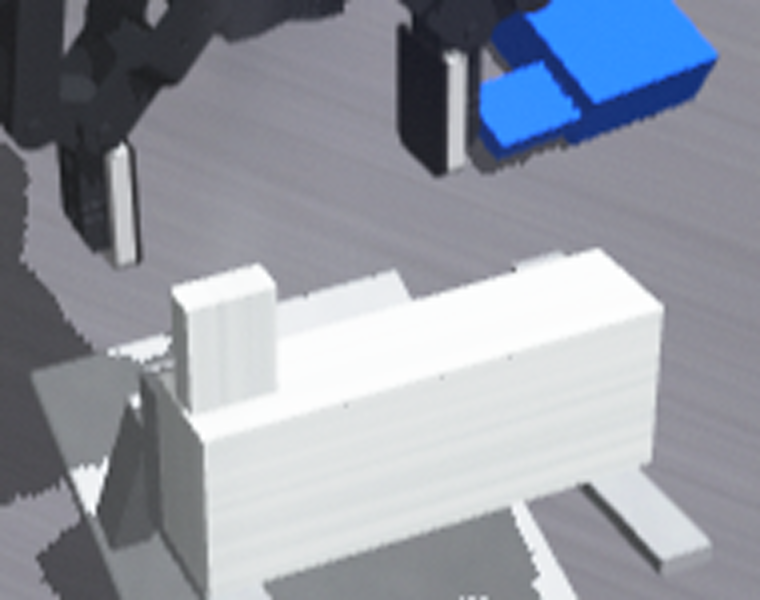

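View pics/t2.png

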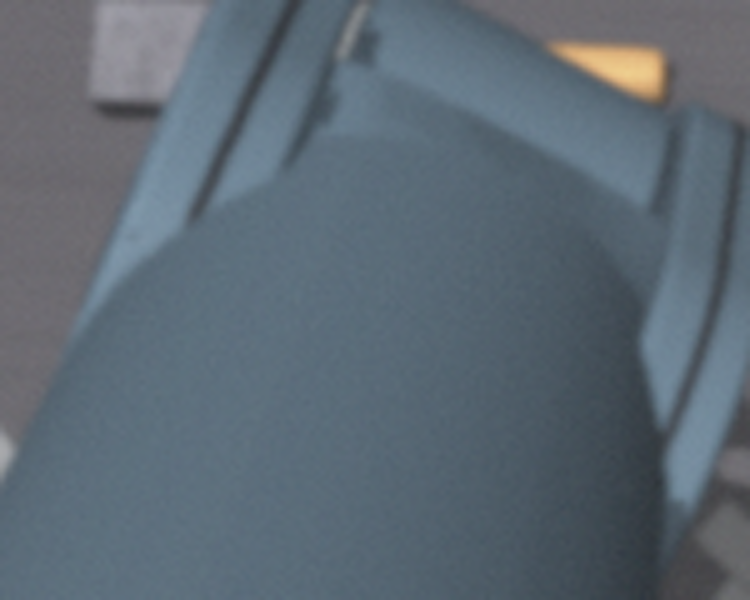

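```bash
python3 -m crank '[[[-0.13,1.45,0,-0.014,0.004,0.01,0],[0,0,0,0,0,0,0],[0,0,0,0,0,0,0],[0,0,0,0,0,0,0]]]'
python3 - <<'E'
from h import *
delta(*target(PE,(-49,-56,0),'-Y'))
s=optics.camera("scene")
crop(s,375,280,565,430,4,"pics/s3.png")
E
```

```text
time: 4.22
tool_pos: [0.6471, 0.1594, 0.1889]
tool_rot: [0.912, 0.348, 0.204, -0.077]
contact_force: [-0.1, 0.1, 0.2]
gripper_width: 0.998
t 4.22 pos [0.6471 0.1594 0.1889] q [-0.39  0.49  0.23  1.89 -0.74  0.49 -0.43] F [-0.1  0.1  0.2] g 0.998
 rot(body) [ 0.0028 -0.0025 -0.0018] | 0.004  shift cm now-frame [-0.063 -0.304  4.424]  shift cm target-frame [-0.051 -0.292  4.425] err world mm [ 11.6  14.4 -40.3]
```

View pics/s3.png

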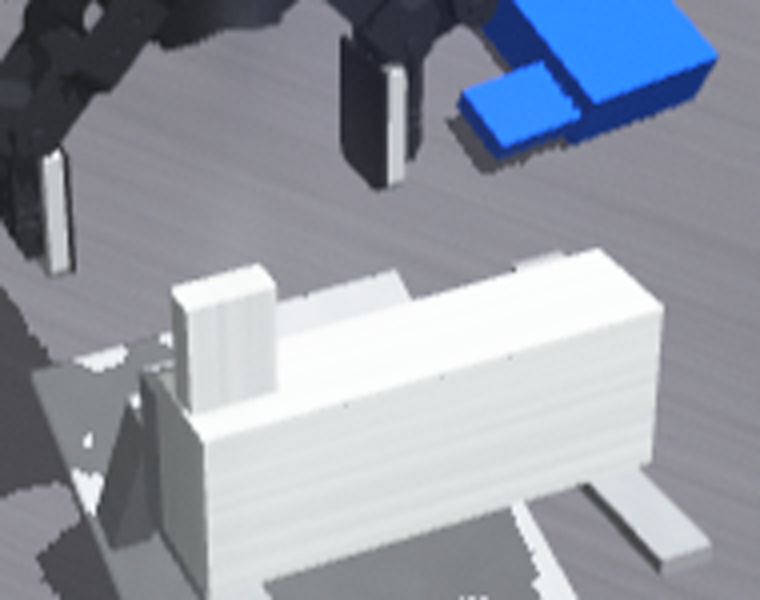

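```bash
python3 -m crank '[[[-0.06,-0.3,1,0,0,0,0],[0,0,1,0,0,0,0],[0,0,1.2,0,0,0,0],[0,0,1.2,0,0,0,0],[0,0,0,0,0,0,0],[0,0,0,0,0,0,0],[0,0,0,0,0,0,0],[0,0,0,0,0,0,0]]]'
python3 - <<'E'
from h import *
delta(*target(PE,(-49,-56,0),'-Y'))
s=optics.camera("scene")
crop(s,375,280,565,430,4,"pics/s4.png")
E
```

```text
time: 4.93
tool_pos: [0.6587, 0.1738, 0.1487]
tool_rot: [0.912, 0.348, 0.204, -0.077]
contact_force: [0.7, -0.1, 0.3]
gripper_width: 1.001
t 4.93 pos [0.6587 0.1738 0.1487] q [-0.36  0.57  0.18  1.87 -0.79  0.43 -0.39] F [ 0.7 -0.1  0.3] g 1.001
 rot(body) [ 0.003  -0.0024 -0.0014] | 0.004  shift cm now-frame [-0.007  0.002  0.009]  shift cm target-frame [-0.007  0.002  0.009] err world mm [-0.  -0.  -0.1]
```

View pics/s4.png

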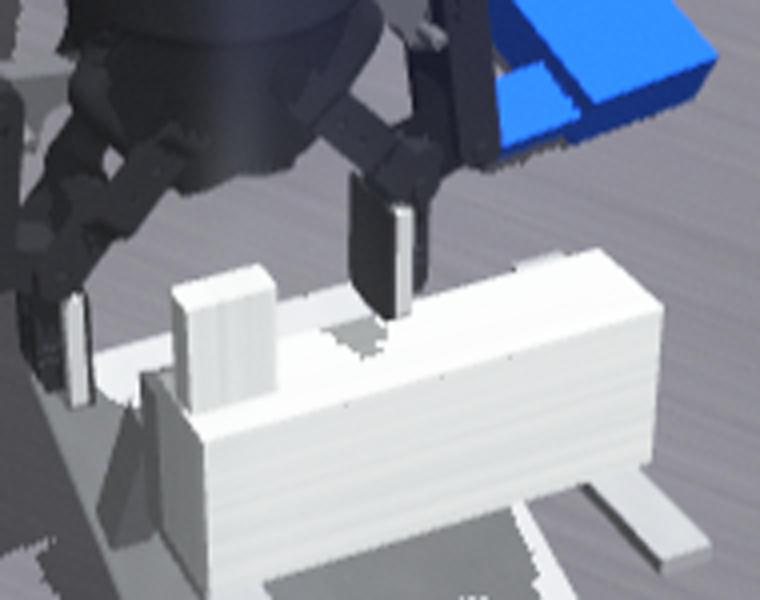

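```bash
python3 -m crank '[[[0,0,0,0,0,0,100],[0,0,0,0,0,0,140],[0,0,0,0,0,0,180],[0,0,0,0,0,0,220],[0,0,0,0,0,0,255],[0,0,0,0,0,0,255],[0,0,0,0,0,0,255],[0,0,0,0,0,0,255],[0,0,0,0,0,0,255]]]' 60
python3 - <<'E'
from h import *
delta(*target(PE,(-49,-56,0),'-Y'))
s=optics.camera("scene")
crop(s,375,280,565,430,4,"pics/s5.png")
E
```

```text
time: 5.73
tool_pos: [0.6585, 0.174, 0.1487]
tool_rot: [0.912, 0.348, 0.204, -0.077]
contact_force: [-2.3, -2.2, 5.5]
gripper_width: 0.294
t 5.73 pos [0.6585 0.174  0.1487] q [-0.36  0.57  0.18  1.87 -0.79  0.43 -0.39] F [-2.3 -2.2  5.5] g 0.294
 rot(body) [ 0.0025 -0.0023 -0.0013] | 0.004  shift cm now-frame [-0.002  0.025  0.008]  shift cm target-frame [-0.002  0.025  0.008] err world mm [ 0.2 -0.2 -0.1]
```

View pics/s5.png

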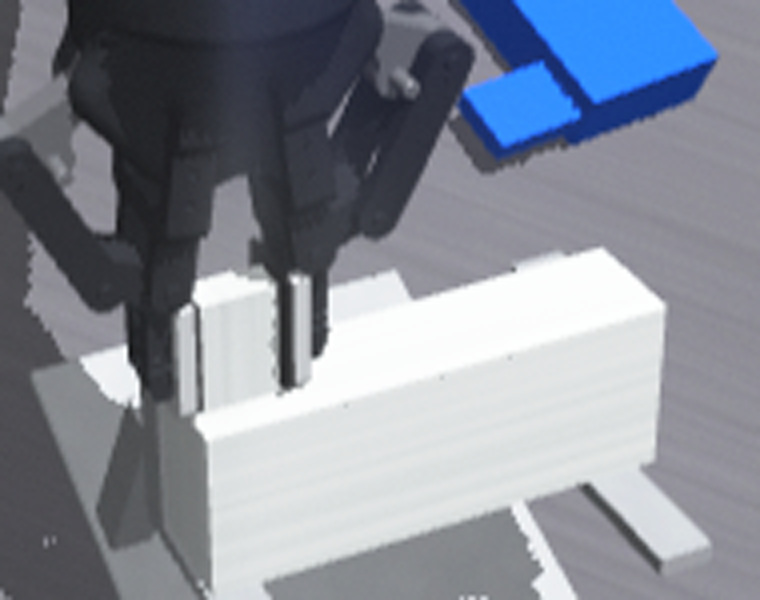

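```bash
python3 -m crank '[[[0.1,0,0,0,0,0,255],[0.1,0,-0.5,0,0,0,255],[0.1,0,-1,0,0,0,255],[0.1,0,-2,0,0,0,255],[0.2,0,-3,0,0,0,255],[0.2,0,-3,0,0,0,255],[0,0,-3,0,0,0,255],[0,0,-1,0,0,0,255],[0,0,0,0,0,0,255],[0,0,0,0,0,0,255],[0,0,0,0,0,0,255]]]'
python3 - <<'E'
from h import *
delta(*target(PF,(-180,-56,75),'-Y'))
s=optics.camera("scene")
cv2.imwrite("pics/s6.png",s["img"][:,:,::-1])
E
```

```text
time: 6.7
tool_pos: [0.6201, 0.1416, 0.2722]
tool_rot: [0.912, 0.349, 0.202, -0.077]
contact_force: [-0.2, -0.8, -2.3]
gripper_width: 0.293
t 6.7 pos [0.6201 0.1416 0.2722] q [-0.47  0.34  0.35  1.9  -0.6   0.64 -0.56] F [-0.2 -0.8 -2.3] g 0.293
 rot(body) [ 0.0669  0.0002 -0.1431] | 0.158  shift cm now-frame [-7.629 16.775 -6.513]  shift cm target-frame [-9.909 15.045 -7.581] err world mm [  40.  -189.4   26.8]
```

View pics/s6.png

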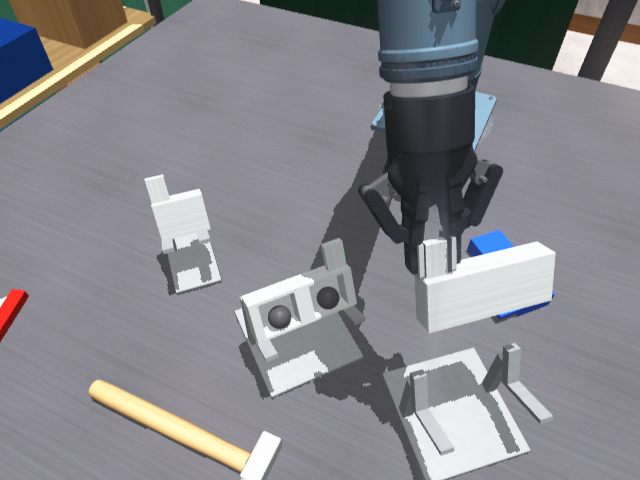

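```bash
python3 -m crank '[[[0,0,0,0.033,0,-0.071,255],[0,0,0,0.033,0,-0.071,255],[-1.65,2.5,-1.27,0,0,0,255],[-1.65,2.5,-1.27,0,0,0,255],[-1.65,2.5,-1.27,0,0,0,255],[-1.65,2.5,-1.27,0,0,0,255],[-1.65,2.5,-1.27,0,0,0,255],[-1.65,2.5,-1.27,0,0,0,255],[0,0,0,0,0,0,255],[0,0,0,0,0,0,255],[0,0,0,0,0,0,255],[0,0,0,0,0,0,255],[0,0,0,0,0,0,255]]]'
python3 - <<'E'
from h import *
delta(*target(PF,(-69,-56,65),'-Y'))
E
```

```text
time: 7.83
tool_pos: [0.6598, -0.0463, 0.3005]
tool_rot: [0.881, 0.42, 0.196, -0.093]
contact_force: [-0.1, 0.4, -2.4]
gripper_width: 0.292
t 7.83 pos [ 0.6598 -0.0463  0.3005] q [-0.08  0.43  0.35  1.69 -0.67  0.96 -0.08] F [-0.1  0.4 -2.4] g 0.292
 rot(body) [ 0.0005 -0.0017  0.0004] | 0.002  shift cm now-frame [-1.164  0.113 11.198]  shift cm target-frame [-1.145  0.119 11.2  ] err world mm [  24.2   27.9 -106.3]
```

```bash
python3 -m crank '[[[-0.2,0.02,2,0,0,0,255],[-0.2,0.02,2.5,0,0,0,255],[-0.2,0.02,2.5,0,0,0,255],[-0.3,0.03,2.2,0,0,0,255],[-0.25,0.02,2,0,0,0,255],[0,0,0,0,0,0,255],[0,0,0,0,0,0,255],[0,0,0,0,0,0,255],[0,0,0,0,0,0,255],[0,0,0,0,0,0,255]]]'
python3 - <<'E'
from h import *
delta(*target(PF,(-69,-56,65),'-Y'))
s=optics.camera("scene");t=optics.camera("top")
pe=PF.copy(); pe[:3]=np.array(pe[:3])+frame(pe[3])@[-.02,0,.065]
crop(s,215,205,375,355,5,"pics/s7.png")
overlay(s,[(PF,1,(0,0,255)),(pe,-1,(0,255,0))],215,205,375,355,5,"pics/o7.png")
crop(t,200,80,380,230,4,"pics/t7.png")
E
```

```text
time: 8.67
tool_pos: [0.6852, -0.021, 0.1967]
tool_rot: [0.882, 0.419, 0.198, -0.091]
contact_force: [0.1, 0.1, -3.0]
gripper_width: 0.291
t 8.67 pos [ 0.6852 -0.021   0.1967] q [-0.06  0.58  0.27  1.72 -0.79  0.78  0.02] F [ 0.1  0.1 -3. ] g 0.291
 rot(body) [ 0.0052 -0.003  -0.0008] | 0.006  shift cm now-frame [ 0.009 -0.263  0.283]  shift cm target-frame [ 0.01  -0.261  0.284] err world mm [-1.2  2.6 -2.5]
```

View pics/s7.png

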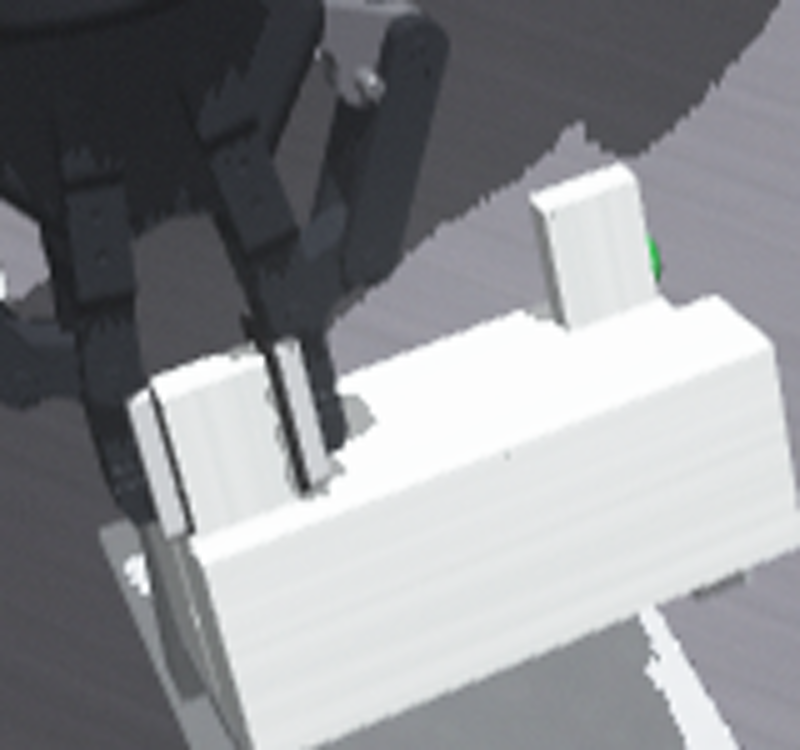

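View pics/o7.png

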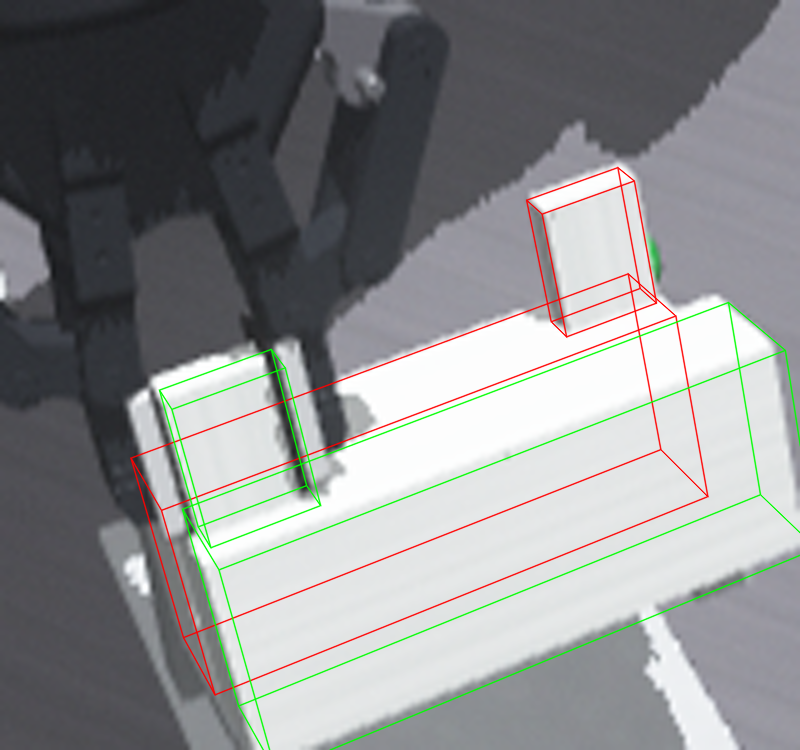

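View pics/t7.png

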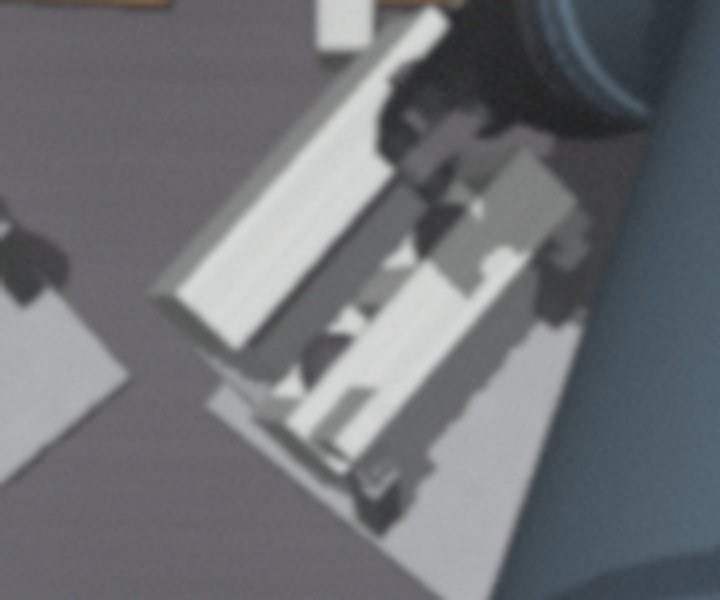

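```bash
python3 - <<'E'
from h import *
s=optics.camera("scene");t=optics.camera("top")
delta(*target(PF,(-69,-56,65),'-Y'))
crop(s,240,255,400,365,5,"pics/s8.png")
crop(t,230,75,350,205,6,"pics/t8.png")
E
```

```text
t 8.87 pos [ 0.6847 -0.0206  0.1957] q [-0.06  0.58  0.27  1.72 -0.79  0.78  0.02] F [-0.2 -0.5 -1.8] g 0.295
 rot(body) [ 0.0037 -0.0023 -0.0012] | 0.004  shift cm now-frame [ 0.05  -0.195  0.186]  shift cm target-frame [ 0.051 -0.194  0.187] err world mm [-0.7  2.2 -1.5]
```

View pics/s8.png

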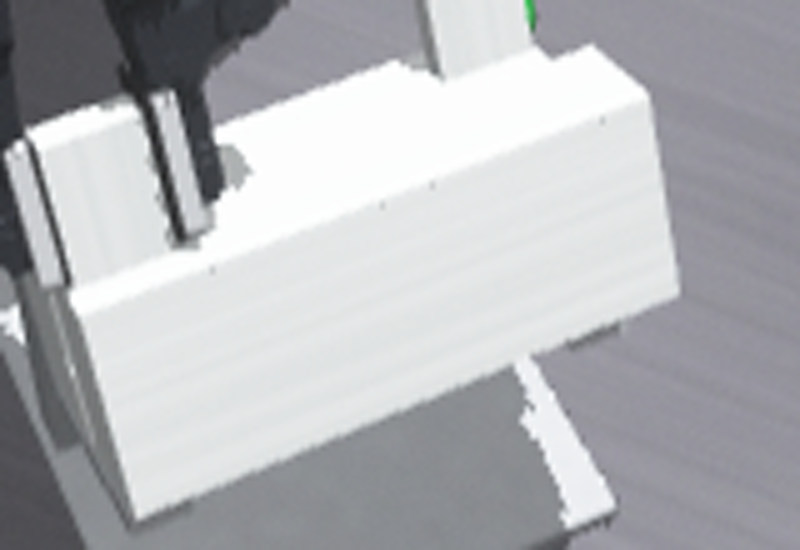

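View pics/t8.png

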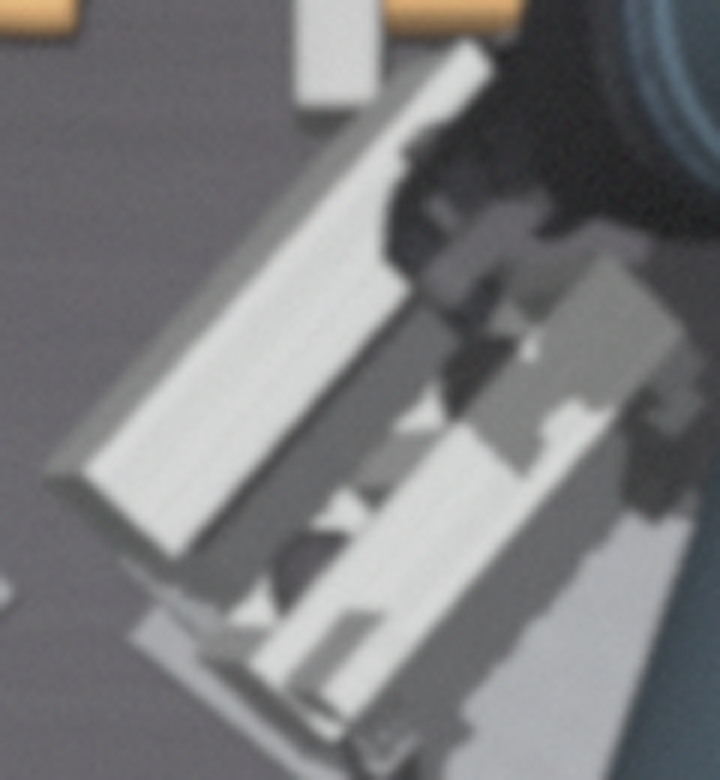

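```bash
cat >> h.py <<'E'
def fit6(obs,p0,F0):
    # pose = F0 * exp(rv); returns pos, rv (rad in tray axes)
    def f(p):
        F=F0@R.from_rotvec(p[3:]).as_matrix(); return np.concatenate([proj(c,p[:3]+F@(np.array(m)/1e3))[0]-uv for c,m,uv in obs])
    r=least_squares(f,list(p0)+[0,0,0],loss="soft_l1"); return r.x,r.fun.reshape(-1,2)
E
python3 - <<'E'
from h import *
s=optics.camera("scene");t=optics.camera("top")
a=cp(240,255,5);b=cp(230,75,6)
ob=[(s,(-28,-70,14.5),a(77,310)),(s,(-28,70,14.5),a(652,92)),(s,(-28,70,-14.5),a(592,44)),(s,(28,70,14.5),a(681,294)),(s,(28,-70,14.5),a(136,524)),
(t,(-28,70,14.5),b(85,467)),(t,(-28,70,-14.5),b(178,560)),(t,(-28,-70,14.5),b(470,38)),(t,(28,70,14.5),b(45,470))]
o=bot.observe(); Rt=R.from_quat(o["tool_rot"]).as_matrix()
F0=np.c_[Rt[:,2],-Rt[:,1],Rt[:,0]]
c0=o["tool_pos"]+F0@[.049,.056,0]
for nm,sub in (("both",ob),("scene",ob[:5])):
    p,r=fit6(sub,c0,F0); F=frame(PF[3])
    print(nm,"pos",p[:3].round(4),"vs tcp-pred mm (tray axes)",(F0.T@(p[:3]-c0)*1e3).round(1),"rot deg",np.degrees(p[3:]).round(2))
    print(r.round(2).tolist())
    print(" rel to full mm",(F.T@(p[:3]-np.array(PF[:3]))*1e3).round(1), "rot rel full deg",np.degrees(R.from_matrix(F.T@F0@R.from_rotvec(p[3:]).as_matrix()).as_rotvec()).round(2))
E
```

```text
both pos [0.6549 0.0299 0.1516] vs tcp-pred mm (tray axes) [-0.9 -1.  -0.1] rot deg [-0.33 -1.53  0.14]
[[-0.15, 0.25], [-1.66, -0.15], [-0.92, 0.57], [-0.51, -0.2], [0.01, -1.11], [-0.39, 0.77], [-0.94, -0.65], [-0.82, 0.31], [-2.56, 0.18]]
 rel to full mm [-22.3  -3.   64.3] rot rel full deg [-0.25 -1.64 -0.05]
scene pos [0.6597 0.0328 0.1599] vs tcp-pred mm (tray axes) [-6.2 -2.8  8.2] rot deg [-1.59 -0.83 -0.77]
[[0.24, 0.27], [-0.07, -0.36], [-0.06, 0.17], [0.2, 0.15], [-0.3, -0.24]]
 rel to full mm [-27.6  -4.8  72.6] rot rel full deg [-1.51 -0.94 -0.96]
```

```bash
python3 -m crank '[[[-0.6,-0.25,0.5,0,0,0,255],[-0.7,0,0.4,0,0,0,255],[-0.7,0,0.3,0,0,0,255],[-0.7,0,0.3,0,0,0,255],[0,0,0,0,0,0,255],[0,0,0,0,0,0,255],[0,0,0,0,0,0,255],[0,0,0,0,0,0,255]]]'
python3 - <<'E'
from h import *
delta(*target(PF,(-49,-56,29),'-Y'))
s=optics.camera("scene");t=optics.camera("top")
crop(s,225,225,375,365,5,"pics/s9.png")
crop(t,230,85,350,215,6,"pics/t9.png")
E
```

```text
time: 9.63
tool_pos: [0.6717, -0.0327, 0.1704]
tool_rot: [0.882, 0.419, 0.197, -0.092]
contact_force: [0.6, -0.4, -0.6]
gripper_width: 0.294
t 9.63 pos [ 0.6717 -0.0327  0.1704] q [-0.03  0.6   0.25  1.76 -0.82  0.74  0.09] F [ 0.6 -0.4 -0.6] g 0.294
 rot(body) [ 0.0034 -0.0023 -0.0009] | 0.004  shift cm now-frame [-0.879  0.056  0.639]  shift cm target-frame [-0.877  0.057  0.641] err world mm [-2.9 -4.4 -9.5]
```

View pics/s9.png

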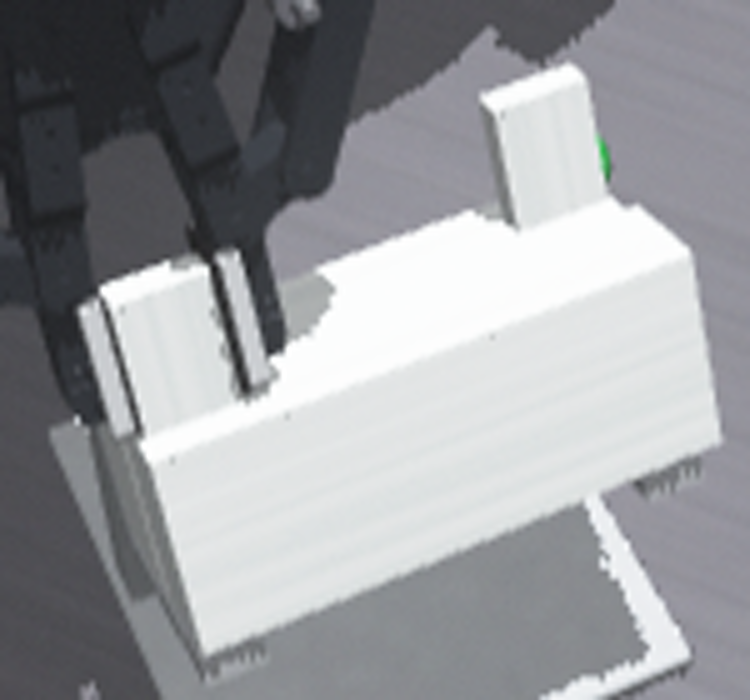

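View pics/t9.png

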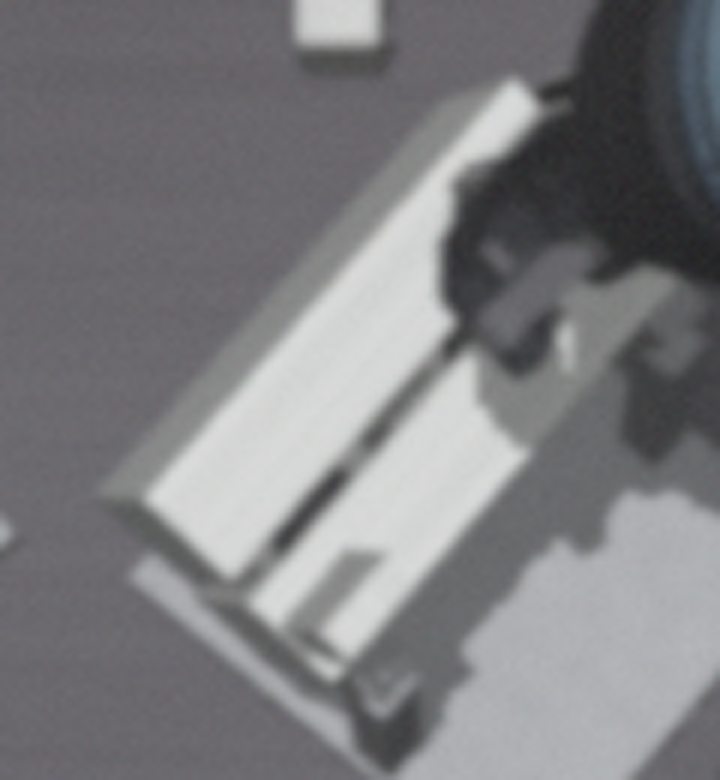

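```bash
python3 -m crank '[[[-0.35,0,0.2,0,0,0,255],[-0.3,0,0.2,0,0,0,255],[-0.1,0,0.1,0,0,0,255],[0,0,0,0,0,0,255],[0,0,0,0,0,0,255],[0,0,0,0,0,0,255],[0,0,0,0,0,0,255]]]'
python3 - <<'E'
from h import *
delta(*target(PF,(-49,-56,29),'-Y'))
s=optics.camera("scene");t=optics.camera("top")
crop(s,225,225,375,365,5,"pics/s10.png")
crop(t,230,85,350,215,6,"pics/t10.png")
E
```

```text
time: 10.32
tool_pos: [0.6683, -0.0366, 0.1623]
tool_rot: [0.882, 0.419, 0.197, -0.092]
contact_force: [0.2, 0.4, -2.5]
gripper_width: 0.292
t 10.32 pos [ 0.6683 -0.0366  0.1623] q [-0.01  0.61  0.24  1.77 -0.83  0.73  0.11] F [ 0.2  0.4 -2.5] g 0.292
 rot(body) [ 0.0031 -0.0017 -0.0013] | 0.004  shift cm now-frame [-0.071  0.072  0.124]  shift cm target-frame [-0.07   0.072  0.124] err world mm [ 0.5 -0.5 -1.4]
```

View pics/s10.png

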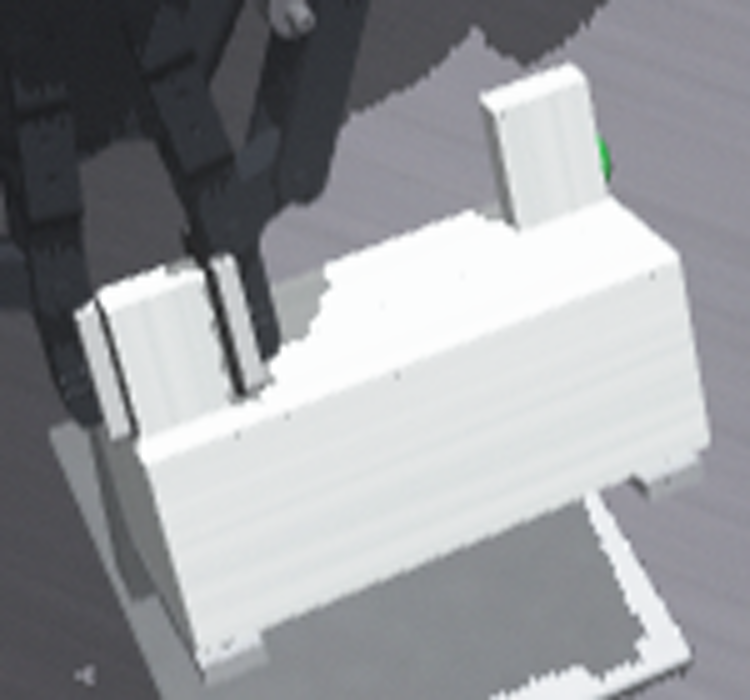

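View pics/t10.png

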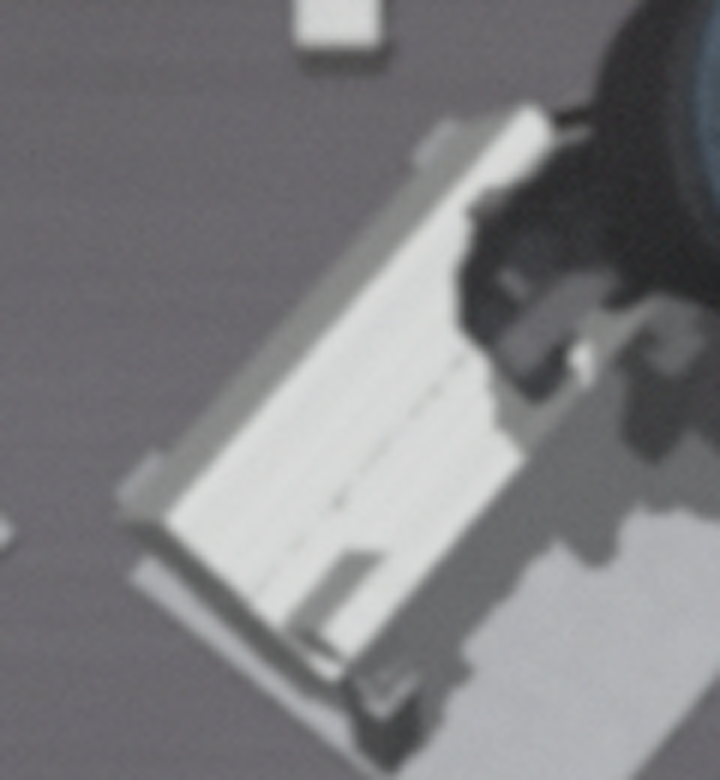

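```bash
python3 -m crank '[[[-0.07,0,0.06,0,0,0,255],[-0.03,0,0.05,0,0,0,255],[0,0,0,0,0,0,255],[0,0,0,0,0,0,255],[0,0,0,0,0,0,255]]]'
python3 - <<'E'
from h import *
delta(*target(PF,(-49,-56,29),'-Y'))
E
```

```text
time: 10.83
tool_pos: [0.6683, -0.0368, 0.1611]
tool_rot: [0.882, 0.419, 0.197, -0.092]
contact_force: [0.8, 0.3, -0.7]
gripper_width: 0.291
t 10.83 pos [ 0.6683 -0.0368  0.1611] q [-0.01  0.61  0.24  1.77 -0.83  0.73  0.12] F [ 0.8  0.3 -0.7] g 0.291
 rot(body) [ 0.0032 -0.0022 -0.0013] | 0.004  shift cm now-frame [-0.007  0.063  0.023]  shift cm target-frame [-0.007  0.063  0.022] err world mm [ 0.5 -0.4 -0.2]
```

```bash
python3 -m crank '[[[0,0,0,0,0,0,150],[0,0,0,0,0,0,120],[0,0,0,0,0,0,60],[0,0,0,0,0,0,0],[0,0,0,0,0,0,0],[0,0,-1,0,0,0,0],[0,0,-2,0,0,0,0],[0,0,-3,0,0,0,0],[0,0,-3,0,0,0,0],[0,0,-1,0,0,0,0],[0,0,0,0,0,0,0],[0,0,0,0,0,0,0],[0,0,0,0,0,0,0]]]'
python3 - <<'E'
from h import *
for j in('Z','-Z'):delta(*target(PF,(-150,0,14.5),j))
s=optics.camera("scene");t=optics.camera("top")
crop(s,225,225,375,365,5,"pics/s11.png")
crop(t,230,85,350,215,6,"pics/t11.png")
E
```

```text
time: 11.92
tool_pos: [0.6405, -0.0685, 0.2501]
tool_rot: [0.882, 0.419, 0.196, -0.093]
contact_force: [0.2, 0.6, -0.2]
gripper_width: 0.999
t 11.92 pos [ 0.6405 -0.0685  0.2501] q [-0.01  0.46  0.32  1.77 -0.73  0.88  0.04] F [ 0.2  0.6 -0.2] g 0.999
 rot(body) [ 1.400e-03 -5.000e-04 -1.572e+00] | 1.572  shift cm now-frame [-1.405 -5.377 -0.237]  shift cm target-frame [ 5.378 -1.399 -0.233] err world mm [-50.4  23.3  -3.8]
t 11.92 pos [ 0.6405 -0.0685  0.2501] q [-0.01  0.46  0.32  1.77 -0.73  0.88  0.04] F [ 0.2  0.6 -0.2] g 0.999
 rot(body) [-5.0000e-04 -1.4000e-03  1.5696e+00] | 1.57  shift cm now-frame [-1.405 -5.377 -0.237]  shift cm target-frame [-5.378  1.399 -0.233] err world mm [-50.4  23.3  -3.8]
```

View pics/s11.png

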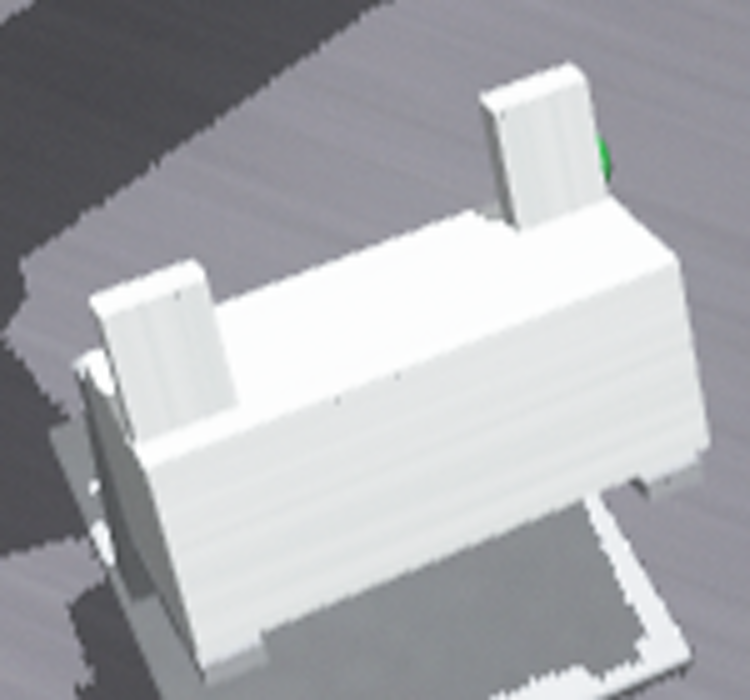

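View pics/t11.png

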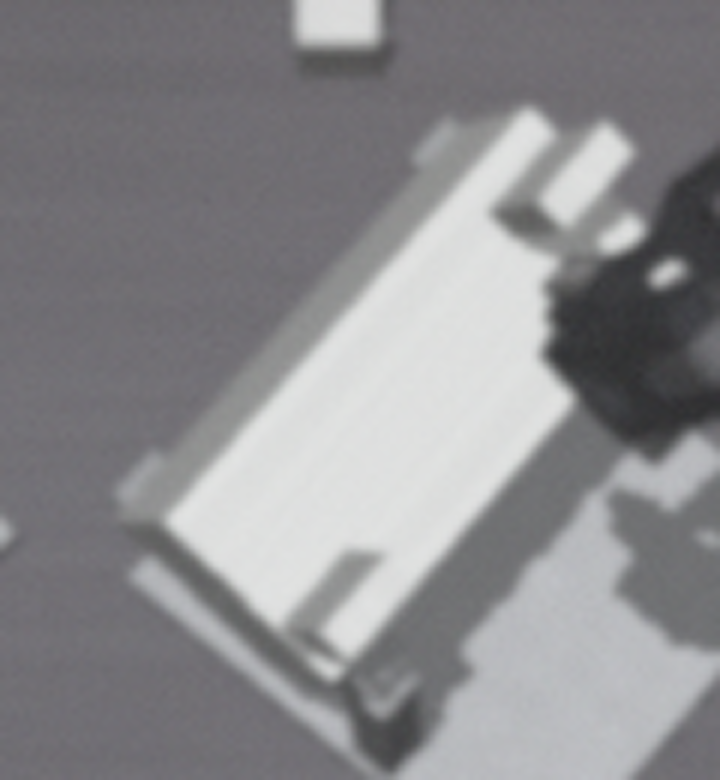

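```bash
python3 -m crank '[[[0,0,-1,0,0,-0.1123,0],[0,0,-1,0,0,-0.1123,0],[0,0,0,0,0,-0.1123,0],[0,0,0,0,0,-0.1123,0],[0,0,0,0,0,-0.1123,0],[0,0,0,0,0,-0.1123,0],[0,0,0,0,0,-0.1123,0],[0,0,0,0,0,-0.1123,0],[0,0,0,0,0,-0.1123,0],[0,0,0,0,0,-0.1123,0],[0,0,0,0,0,-0.1123,0],[0,0,0,0,0,-0.1123,0],[0,0,0,0,0,-0.1123,0],[0,0,0,0,0,-0.1123,0],[2.7,-0.7,0,0,0,0,0],[2.7,-0.7,0,0,0,0,0],[0,0,0,0,0,0,0],[0,0,0,0,0,0,0],[0,0,0,0,0,0,0],[0,0,0,0,0,0,0]]]' 
python3 - <<'E'
from h import *
delta(*target(PF,(-11,0,14.5),'Z'))
E
```

```text
time: 13.68
tool_pos: [0.5867, -0.0523, 0.2634]
tool_rot: [0.327, 0.92, 0.204, 0.074]
contact_force: [-0.1, -0.0, -0.4]
gripper_width: 0.999
t 13.68 pos [ 0.5867 -0.0523  0.2634] q [ 0.22  0.34 -0.    1.88 -0.56  0.79  1.48] F [-0.1 -0.  -0.4] g 0.999
 rot(body) [0.0019 0.0036 0.0001] | 0.004  shift cm now-frame [ 0.233 -0.06  15.769]  shift cm target-frame [ 0.177 -0.031 15.77 ] err world mm [  40.5   52.6 -143.1]
```

```bash
python3 -m crank '[[[0.2,-0.05,0.5,0.002,0.004,0,0],[0,0,2,0,0,0,0],[0,0,2.5,0,0,0,0],[0,0,2.5,0,0,0,0],[0,0,1.2,0,0,0,0],[0,0,0,0,0,0,0],[0,0,0,0,0,0,0],[0,0,0,0,0,0,0],[0,0,0,0,0,0,0]]]' 
python3 - <<'E'
from h import *
delta(*target(PF,(-11,0,14.5),'Z'))
s=optics.camera("scene")
crop(s,225,200,375,340,5,"pics/s12.png")
E
```

```text
time: 14.43
tool_pos: [0.6078, -0.0235, 0.1857]
tool_rot: [0.327, 0.92, 0.204, 0.073]
contact_force: [0.1, 0.5, 0.4]
gripper_width: 0.999
t 14.43 pos [ 0.6078 -0.0235  0.1857] q [ 0.2   0.47 -0.05  1.91 -0.63  0.63  1.53] F [0.1 0.5 0.4] g 0.999
 rot(body) [ 0.0005  0.0014 -0.    ] | 0.001  shift cm now-frame [0.01  0.016 7.23 ]  shift cm target-frame [-0.     0.019  7.23 ] err world mm [ 19.4  23.9 -65.4]
```

View pics/s12.png

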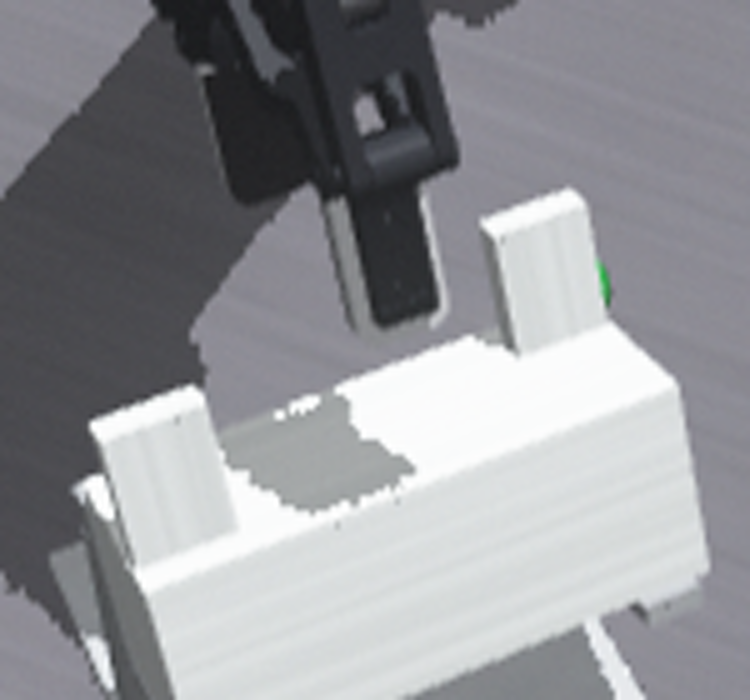

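```bash
python3 -m crank '[[[0,0.02,1.2,0,0,0,0],[0,0,1.5,0,0,0,0],[0,0,1.5,0,0,0,0],[0,0,1.5,0,0,0,0],[0,0,1.0,0,0,0,0],[0,0,0.5,0,0,0,0],[0,0,0,0,0,0,0],[0,0,0,0,0,0,0],[0,0,0,0,0,0,0]]]' 
python3 - <<'E'
from h import *
delta(*target(PF,(-11,0,14.5),'Z'))
s=optics.camera("scene")
crop(s,225,200,375,340,5,"pics/s13.png")
E
```

```text
time: 15.23
tool_pos: [0.6267, 0.0008, 0.1199]
tool_rot: [0.326, 0.92, 0.204, 0.072]
contact_force: [0.5, 0.5, -0.9]
gripper_width: 0.999
t 15.23 pos [0.6267 0.0008 0.1199] q [ 0.19  0.6  -0.1   1.9  -0.68  0.5   1.58] F [ 0.5  0.5 -0.9] g 0.999
 rot(body) [ 0.0001  0.0002 -0.0001] | 0.0  shift cm now-frame [-0.062  0.017 -0.041]  shift cm target-frame [-0.062  0.017 -0.041] err world mm [ 0.5 -0.4  0.4]
```

View pics/s13.png

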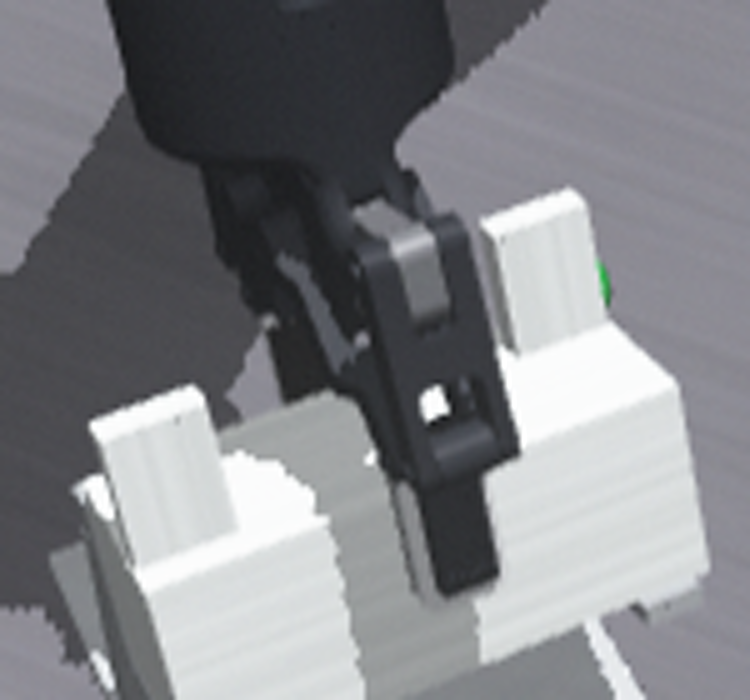

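```bash
python3 -m crank '[[[0,0.01,0,0,0,0,40],[0,0,0,0,0,0,60],[0,0,0,0,0,0,80],[0,0,0,0,0,0,110],[0,0,0,0,0,0,150],[0,0,0,0,0,0,200],[0,0,0,0,0,0,255],[0,0,0,0,0,0,255],[0,0,0,0,0,0,255]]]' 100
python3 - <<'E'
from h import *
delta(*target(PF,(-11,0,14.5),'Z'))
s=optics.camera("scene");t=optics.camera("top")
crop(s,225,200,375,340,5,"pics/s14.png")
E
```

```text
time: 16.03
tool_pos: [0.6268, 0.0015, 0.1204]
tool_rot: [0.326, 0.92, 0.204, 0.072]
contact_force: [-3.4, -0.0, 7.4]
gripper_width: 0.662
t 16.03 pos [0.6268 0.0015 0.1204] q [ 0.19  0.6  -0.1   1.9  -0.68  0.5   1.58] F [-3.4 -0.   7.4] g 0.662
 rot(body) [ 0.0009 -0.0004  0.0005] | 0.001  shift cm now-frame [-0.098 -0.056 -0.018]  shift cm target-frame [-0.098 -0.056 -0.018] err world mm [ 0.4 -1.1 -0.1]
```

View pics/s14.png

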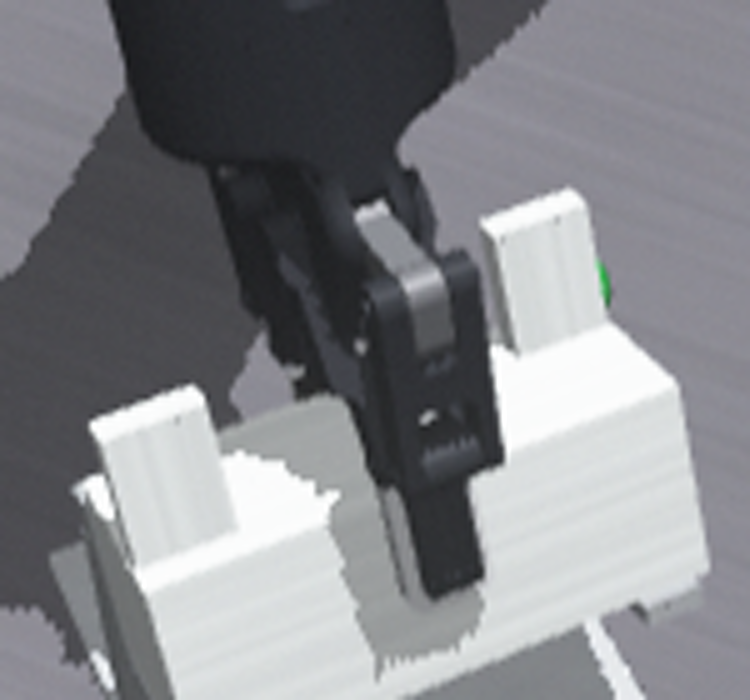

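```bash
python3 - <<'E'
from h import *
o=bot.observe(); np.savez("grip.npz",p=o["tool_pos"],q=o["tool_rot"]); 
E
python3 -m crank '[[[0,0.05,-0.3,0,0,0,255],[0,0.1,-0.6,0,0,0,255],[0,0.15,-1,0,0,0,255],[0,0.2,-1.5,0,0,0,255],[0,0.3,-2,0,0,0,255],[0,0.4,-2,0,0,0,255],[0,0.5,-2,0,0,0,255],[0,0.5,-2,0,0,0,255],[0,0.5,-1.5,0,0,0,255],[0,0.3,-1,0,0,0,255],[0,0,0,0,0,0,255],[0,0,0,0,0,0,255],[0,0,0,0,0,0,255]]]' 
python3 - <<'E'
from h import *
delta(*target(PF,(-11,0,14.5),'Z'))
s=optics.camera("scene")
crop(s,200,160,400,310,4,"pics/s15.png")
E
```

```text
time: 17.22
tool_pos: [0.6055, -0.0229, 0.2565]
tool_rot: [0.326, 0.92, 0.204, 0.071]
contact_force: [0.7, 0.2, -6.6]
gripper_width: 0.66
t 17.22 pos [ 0.6055 -0.0229  0.2565] q [ 0.15  0.37  0.    1.86 -0.56  0.77  1.42] F [ 0.7  0.2 -6.6] g 0.66
 rot(body) [-0.0017 -0.0032 -0.0004] | 0.004  shift cm now-frame [-0.255 -2.853 13.686]  shift cm target-frame [-0.21  -2.877 13.681] err world mm [  21.6   23.3 -136.2]
```

View pics/s15.png

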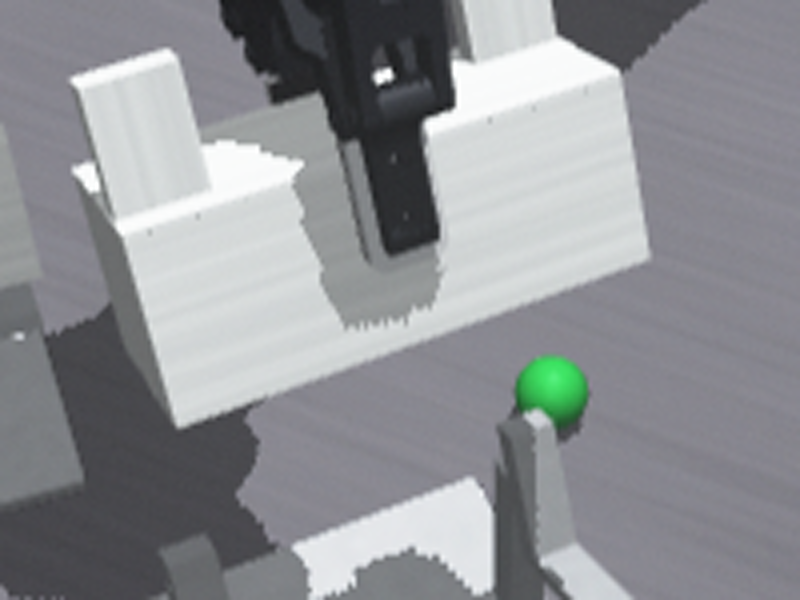

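```bash
python3 -m crank '[[[0,0,-1.5,0,0,0,255],[0,0,-1.5,0,0,0.05,255],[0,0,0,0,0,0.11,255],[0,0,0,0,0,0.11,255],[0,0,0,0,0,0.11,255],[0,0,0,0,0,0.11,255],[0,0,0,0,0,0.11,255],[0,0,0,0,0,0.11,255],[0,0,0,0,0,0.11,255],[0,0,0,0,0,0.11,255],[0,0,0,0,0,0.11,255],[0,0,0,0,0,0.11,255],[0,0,0,0,0,0.11,255],[0,0,0,0,0,0.11,255],[0,0,0,0,0,0.11,255],[0,0,0,0,0,0.11,255],[0,0,0,0,0,0,255],[0,0,0,0,0,0,255]]]' 
python3 - <<'E'
from h import *
delta(*target(PF,(-11,0,14.5),'-Z'))
s=optics.camera("scene")
crop(s,200,130,400,280,4,"pics/s16.png")
E
```

```text
time: 18.77
tool_pos: [0.5981, -0.0327, 0.2839]
tool_rot: [0.885, 0.413, 0.193, -0.095]
contact_force: [0.2, -0.2, -7.3]
gripper_width: 0.664
t 18.77 pos [ 0.5981 -0.0327  0.2839] q [-0.07  0.34  0.3   1.86 -0.66  0.87 -0.08] F [ 0.2 -0.2 -7.3] g 0.664
 rot(body) [-7.0000e-04  3.2000e-03  1.5549e+00] | 1.555  shift cm now-frame [-2.902  0.258 16.691]  shift cm target-frame [ 0.169  2.933 16.687] err world mm [  29.    33.1 -163.6]
```

View pics/s16.png

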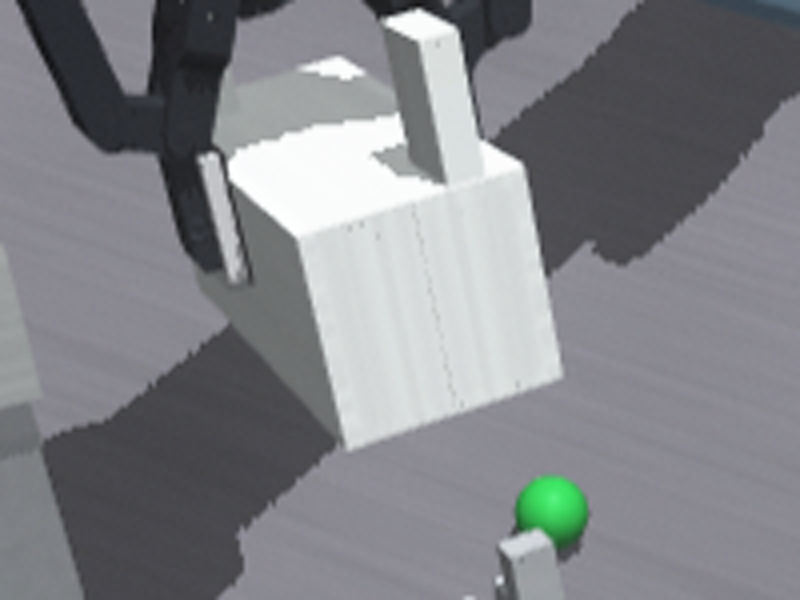

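Pair still flush, seam at (435,300) in the crop. I continue the flip.

```bash
python3 -m crank '[[[0,0,0,0,0,0.111,255],[0,0,0,0,0,0.111,255],[0,0,0,0,0,0.111,255],[0,0,0,0,0,0.111,255],[0,0,0,0,0,0.111,255],[0,0,0,0,0,0.111,255],[0,0,0,0,0,0.111,255],[0,0,0,0,0,0.111,255],[0,0,0,0,0,0.111,255],[0,0,0,0,0,0.111,255],[0,0,0,0,0,0.111,255],[0,0,0,0,0,0.111,255],[0,0,0,0,0,0.111,255],[0,0,0,0,0,0.111,255],[0,0,0,0,0,0,255],[0,0,0,0,0,0,255],[0,0,0,0,0,0,255],[0,0,0,0,0,0,255]]]' 
cat >> h.py <<'E'
def back(dx,dz=0,dY=-0.8):
    g=np.load("grip.npz"); R0=R.from_quat(g["q"]).as_matrix()
    Rt=R0@np.diag([-1,-1,1.]); F=frame(PF[3])
    delta(Rt,g["p"]+F@(np.array([dx,dY,dz])/1e3))
E
python3 - <<'E'
from h import *
back(-50,4)
s=optics.camera("scene")
crop(s,200,130,400,280,4,"pics/s17.png")
E
```

```text
time: 20.32
tool_pos: [0.5986, -0.033, 0.285]
tool_rot: [0.92, -0.326, 0.072, -0.204]
contact_force: [0.6, -0.6, -5.7]
gripper_width: 0.666
t 20.32 pos [ 0.5986 -0.033   0.285 ] q [-0.28  0.37  0.58  1.87 -0.77  0.92 -1.53] F [ 0.6 -0.6 -5.7] g 0.666
 rot(body) [0.0011 0.0006 0.0001] | 0.001  shift cm now-frame [ 0.102  2.525 11.811]  shift cm target-frame [ 0.095  2.537 11.808] err world mm [  17.7   20.4 -117.7]
```

View pics/s17.png

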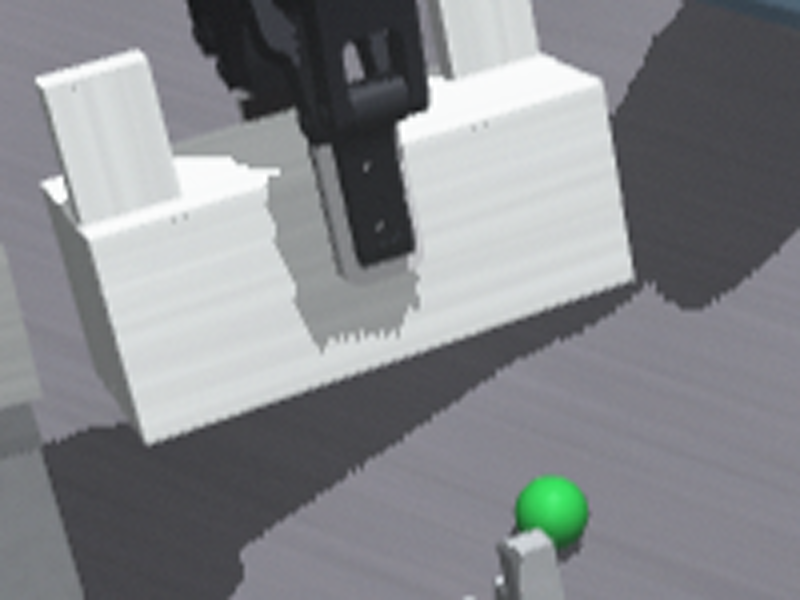

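```bash
python3 -m crank '[[[0.1,0.5,1,0,0,0,255],[0,0.7,2,0,0,0,255],[0,0.7,2.5,0,0,0,255],[0,0.6,2.5,0,0,0,255],[0,0,2,0,0,0,255],[0,0,1.8,0,0,0,255],[0,0,0,0,0,0,255],[0,0,0,0,0,0,255],[0,0,0,0,0,0,255],[0,0,0,0,0,0,255]]]' 
python3 - <<'E'
from h import *
back(-4,2)
s=optics.camera("scene");t=optics.camera("top")
crop(s,215,180,375,330,5,"pics/s18.png")
E
```

```text
time: 21.2
tool_pos: [0.6171, -0.0135, 0.1688]
tool_rot: [0.92, -0.328, 0.073, -0.204]
contact_force: [-0.1, -0.8, -6.2]
gripper_width: 0.662
t 21.2 pos [ 0.6171 -0.0135  0.1688] q [-0.22  0.55  0.46  1.92 -0.99  0.75 -1.33] F [-0.1 -0.8 -6.2] g 0.662
 rot(body) [ 0.0002 -0.0019 -0.0028] | 0.003  shift cm now-frame [-0.118  0.248  4.747]  shift cm target-frame [-0.109  0.248  4.747] err world mm [ 10.4  14.6 -44.1]
```

View pics/s18.png

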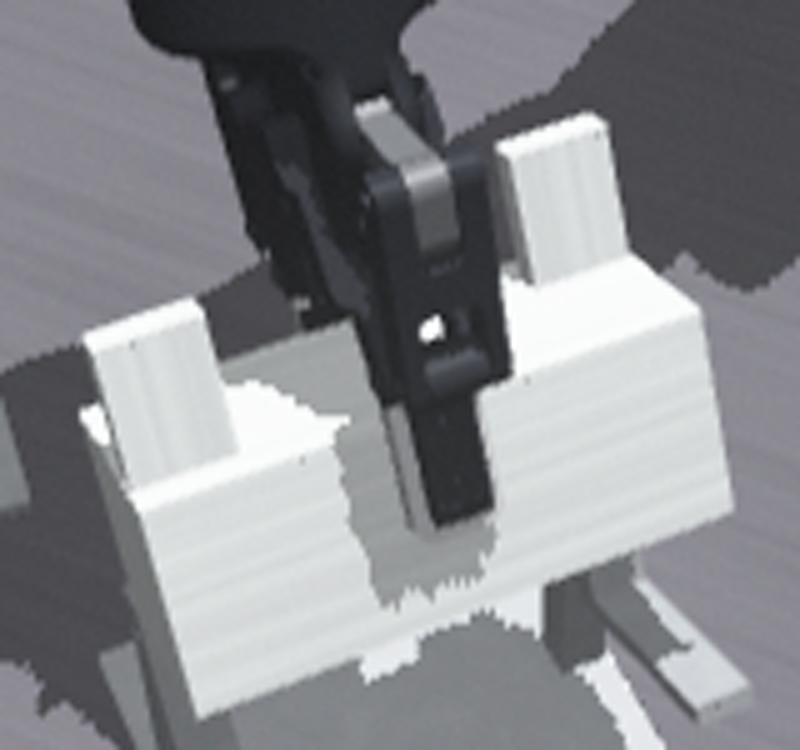

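```bash
python3 -m crank '[[[-0.1,0.1,1,0,-0.002,-0.002,255],[0,0.1,1.3,0,0,0,255],[0,0.05,1.2,0,0,0,255],[0,0,0.8,0,0,0,255],[0,0,0.3,0,0,0,255],[0,0,0,0,0,0,255],[0,0,0,0,0,0,255],[0,0,0,0,0,0,255],[0,0,0,0,0,0,255]]]' 
python3 - <<'E'
from h import *
back(0,0)
s=optics.camera("scene");t=optics.camera("top")
crop(s,225,200,375,340,5,"pics/s19.png");crop(t,230,85,350,215,6,"pics/t19.png")
E
```

```text
time: 22.05
tool_pos: [0.6267, 0.0012, 0.1254]
tool_rot: [0.92, -0.326, 0.071, -0.204]
contact_force: [-0.1, 0.4, -6.3]
gripper_width: 0.665
t 22.05 pos [0.6267 0.0012 0.1254] q [-0.2   0.62  0.4   1.92 -1.08  0.69 -1.26] F [-0.1  0.4 -6.3] g 0.665
 rot(body) [ 0.0007  0.0015 -0.0009] | 0.002  shift cm now-frame [0.07  0.191 0.467]  shift cm target-frame [0.069 0.191 0.467] err world mm [ 0.7 -0.2 -5. ]
```

View pics/s19.png

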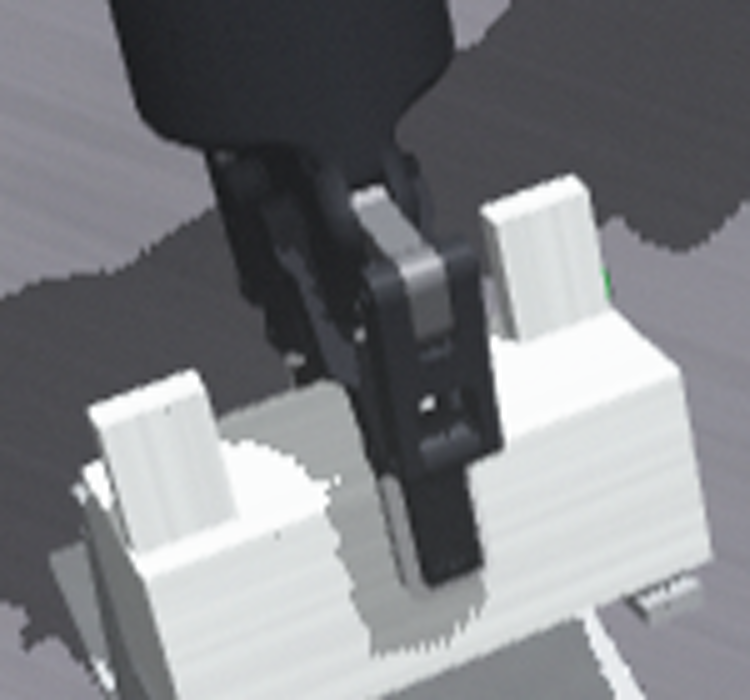

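View pics/t19.png

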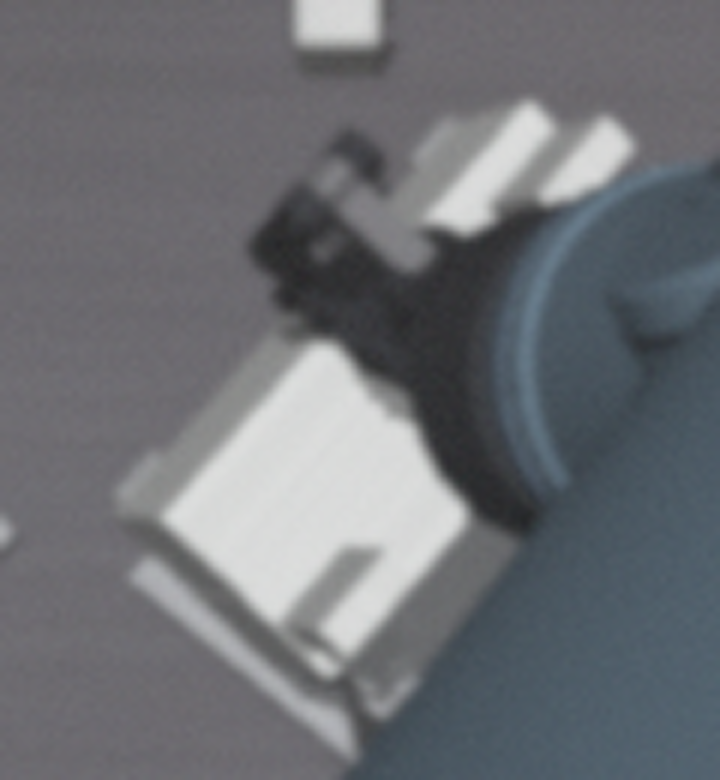

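```bash
python3 -m crank '[[[0.03,0.06,0.2,0,0,0,255],[0,0.06,0.15,0,0,0,255],[0,0.04,0.1,0,0,0,255],[0,0.02,0.03,0,0,0,255],[0,0,0,0,0,0,255],[0,0,0,0,0,0,255],[0,0,0,0,0,0,255],[0,0,0,0,0,0,255]]]' 
python3 - <<'E'
from h import *
back(0,0)
E
```

```text
time: 22.82
tool_pos: [0.6269, 0.0017, 0.1205]
tool_rot: [0.92, -0.326, 0.071, -0.205]
contact_force: [-5.8, -1.3, 4.3]
gripper_width: 0.665
t 22.82 pos [0.6269 0.0017 0.1205] q [-0.19  0.63  0.4   1.92 -1.09  0.68 -1.25] F [-5.8 -1.3  4.3] g 0.665
 rot(body) [-0.0001  0.0027 -0.0007] | 0.003  shift cm now-frame [0.088 0.035 0.007]  shift cm target-frame [0.088 0.035 0.008] err world mm [ 0.5 -0.8 -0.2]
```

```bash
python3 -m crank '[[[0,0,0,0,0,0,80],[0,0,0,0,0,0,60],[0,0,0,0,0,0,40],[0,0,0,0,0,0,20],[0,0,0,0,0,0,0],[0,0,0,0,0,0,0],[0,0,0,0,0,0,0]]]' 20
python3 - <<'E'
from h import *
back(0,0)
s=optics.camera("scene")
crop(s,225,200,375,340,5,"pics/s20.png")
E
```

```text
time: 23.4
tool_pos: [0.627, 0.0017, 0.1198]
tool_rot: [0.92, -0.326, 0.071, -0.204]
contact_force: [-0.8, -0.0, 0.9]
gripper_width: 1.001
t 23.4 pos [0.627  0.0017 0.1198] q [-0.19  0.63  0.4   1.92 -1.09  0.68 -1.25] F [-0.8 -0.   0.9] g 1.001
 rot(body) [ 0.0009  0.0024 -0.0008] | 0.003  shift cm now-frame [ 0.082  0.012 -0.065]  shift cm target-frame [ 0.082  0.012 -0.065] err world mm [ 0.4 -0.8  0.5]
```

View pics/s20.png

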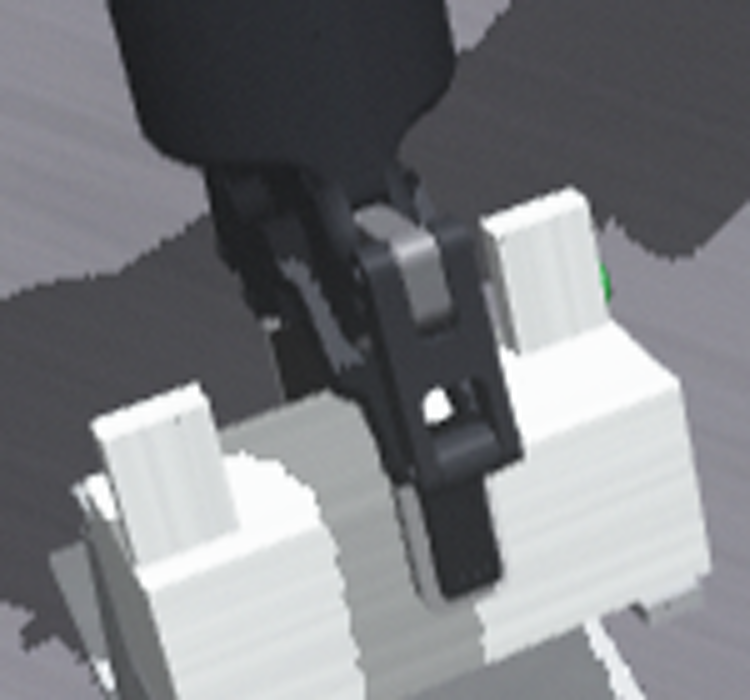

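Released, and the pair sits as before. I retreat along the tool axis.

```bash
python3 -m crank '[[[0,0,-0.5,0,0,0,0],[0,0,-1,0,0,0,0],[0,0,-1.5,0,0,0,0],[0,0,-2,0,0,0,0],[0,0,-2.5,0,0,0,0],[0,0,-2.5,0,0,0,0],[0,0,-2.5,0,0,0,0],[0,0,-2.5,0,0,0,0],[0,0,-2.5,0,0,0,0],[0,0,-2,0,0,0,0],[0,0,0,0,0,0,0],[0,0,0,0,0,0,0],[0,0,0,0,0,0,0],[0,0,0,0,0,0,0]]]'
python3 - <<'E'
from h import *
back(0,0)
s=optics.camera("scene");t=optics.camera("top")
crop(s,225,225,375,365,5,"pics/s21.png");crop(t,230,85,350,215,6,"pics/t21.png")
E
```

```text
time: 24.62
tool_pos: [0.5748, -0.0619, 0.2955]
tool_rot: [0.92, -0.326, 0.07, -0.204]
contact_force: [0.9, 0.2, -0.6]
gripper_width: 0.999
t 24.62 pos [ 0.5748 -0.0619  0.2955] q [-0.25  0.33  0.6   1.89 -0.75  0.96 -1.49] F [ 0.9  0.2 -0.6] g 0.999
 rot(body) [ 0.0019  0.0045 -0.0008] | 0.005  shift cm now-frame [ 0.218 -0.038 19.332]  shift cm target-frame [ 1.3100e-01 -1.0000e-03  1.9333e+01] err world mm [  52.5   62.8 -175.1]
```

View pics/s21.png

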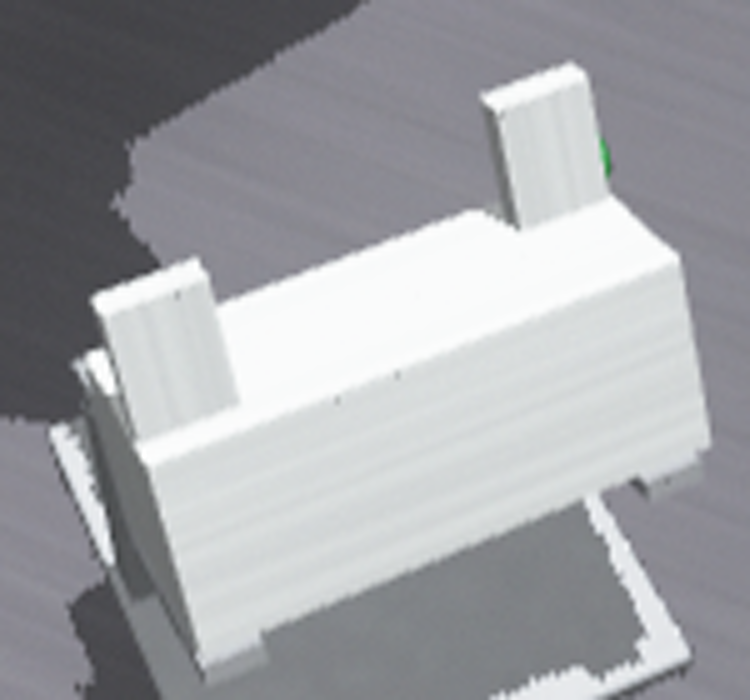

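View pics/t21.png

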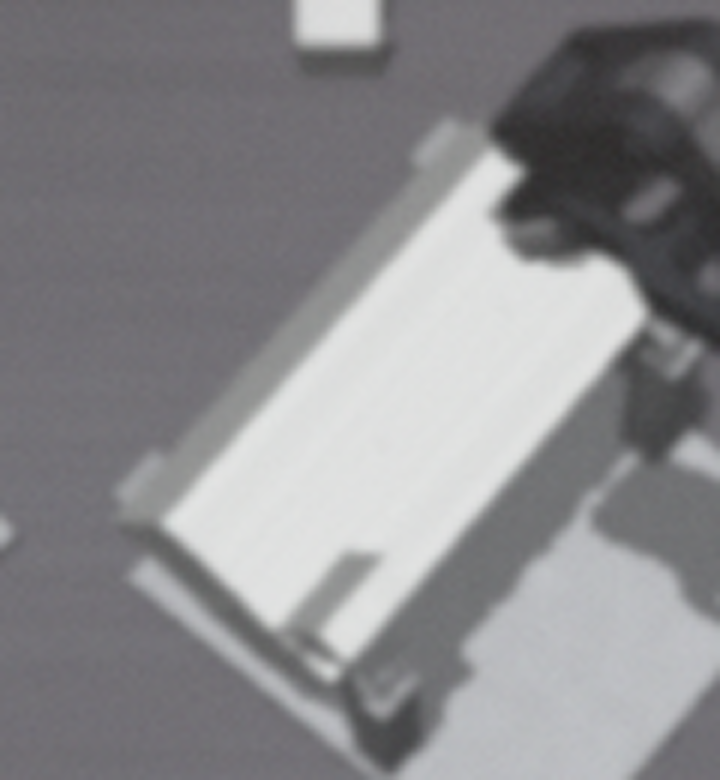

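```bash
python3 - <<'E'
from h import *
s=optics.camera("scene"); cv2.imwrite("pics/final.png",s["img"][:,:,::-1])
print(bot.hand_in(), bot.observe()["time"])
E
```

```text
the job is handed in; nothing more can be done
the job is handed in; nothing more can be done
```

View pics/final.png

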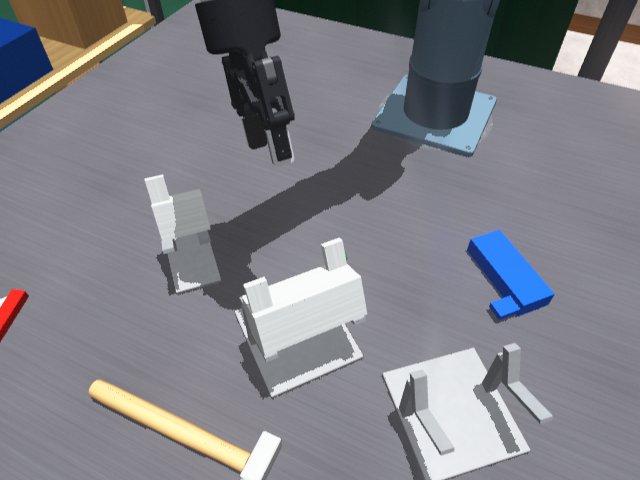

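The job is done and handed in at about 24.7 s of the 58 s allowed, with no verdict reported. I gripped the matching empty tray by its tab and laid it face-down on the loaded tray. I then gripped the pair between the tabs at 100 N, lifted it, turned it half a turn about the tool axis and set it back on the same rack.

- **Pictures:** The last pictures show the pair lying flush, edge to edge, on its stops, with the tabs at opposite corners and the gripper clear. The other objects are where they were.
- **Balls:** I could not see them inside the closed pair. While carried, the load read between 5.7 and 7.3 N, close to the 6.5 N of two trays plus two balls. That they dropped into the other tray follows from the turn; I did not observe it.
- **Disagreement:** The two cameras differed by about 1 to 1.5 pixels (roughly 2 mm), which is within the stated calibration.
- **Forces:** None of the readings I took, at the end of each move, came near the limits. The largest was about 8 N.

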